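# Run sensor probes through the bench tester

### The job

Test the sensor probes waiting in the black leaning rack (some colours may be missing): one after the other, in the order red, blue, yellow, green, set each into the tester well that has its colour by entering the mouth with the probe clearly leaning (about 20 degrees), then straighten it and lower it upright to the bottom, and let go. When all of them are in, press the white start button fully down and let it come up again (not before, and not again afterwards), then move the probes to the white caddy, standing in its compartments with their tips on its floor. Leave the circuit board, screwdriver and amber jar where they are.

Things in the scene. Friction and masses are not known exactly. Their poses are not given: they have to be found in the camera images.
- probe_red: loose sensor probe with a red head, 140 mm long, 80 g; may be absent. Origin at the centre of its tip; own z runs along the axis from tip to head. Steel shank 16 mm in diameter from 0 to 90 mm (round-ended tip), square black collar 26 x 26 mm from 90 to 96 mm, round red head 20 mm in diameter from 96 to 140 mm, the place to grip. At the start it leans 30 degrees in the rack, head towards the robot, its lower 45 mm hidden in a sleeve
- probe_blue: loose sensor probe with a blue head, 140 mm long, 80 g; may be absent. Origin at the centre of its tip; own z runs along the axis from tip to head. Steel shank 16 mm in diameter from 0 to 90 mm (round-ended tip), square black collar 26 x 26 mm from 90 to 96 mm, round blue head 20 mm in diameter from 96 to 140 mm, the place to grip. At the start it leans 30 degrees in the rack, head towards the robot, its lower 45 mm hidden in a sleeve
- probe_yellow: loose sensor probe with a yellow head, 140 mm long, 80 g; may be absent. Origin at the centre of its tip; own z runs along the axis from tip to head. Steel shank 16 mm in diameter from 0 to 90 mm (round-ended tip), square black collar 26 x 26 mm from 90 to 96 mm, round yellow head 20 mm in diameter from 96 to 140 mm, the place to grip. At the start it leans 30 degrees in the rack, head towards the robot, its lower 45 mm hidden in a sleeve
- probe_green: loose sensor probe with a green head, 140 mm long, 80 g; may be absent. Origin at the centre of its tip; own z runs along the axis from tip to head. Steel shank 16 mm in diameter from 0 to 90 mm (round-ended tip), square black collar 26 x 26 mm from 90 to 96 mm, round green head 20 mm in diameter from 96 to 140 mm, the place to grip. At the start it leans 30 degrees in the rack, head towards the robot, its lower 45 mm hidden in a sleeve
- rack: fixed black block with four sleeves (19 mm square holes, 45 mm deep, 50 mm apart along the rack's y) that lean 30 degrees: a probe's head leans to the rack's -x. Whole rack about 110 x 216 x 80 mm; origin at the bottom centre. Which probe is in which sleeve varies
- well_red (a point): centre of the mouth, at the top face, of the red well in the fixed tester, an aluminium block 100 x 235 mm and 65 mm high; a red tab lies beside it on the -x side. Vertical bore of 20 mm diameter, 55 mm deep in all (flat bottom 55 mm below this point), with a funnel mouth 36 mm wide that narrows over the first 8 mm. Wells are 55 mm apart in a row along this point's y; its x points across the row, away from the robot; z up
- well_blue (a point): centre of the mouth, at the top face, of the blue well in the fixed tester, an aluminium block 100 x 235 mm and 65 mm high; a blue tab lies beside it on the -x side. Vertical bore of 20 mm diameter, 55 mm deep in all (flat bottom 55 mm below this point), with a funnel mouth 36 mm wide that narrows over the first 8 mm. Wells are 55 mm apart in a row along this point's y; its x points across the row, away from the robot; z up
- well_yellow (a point): centre of the mouth, at the top face, of the yellow well in the fixed tester, an aluminium block 100 x 235 mm and 65 mm high; a yellow tab lies beside it on the -x side. Vertical bore of 20 mm diameter, 55 mm deep in all (flat bottom 55 mm below this point), with a funnel mouth 36 mm wide that narrows over the first 8 mm. Wells are 55 mm apart in a row along this point's y; its x points across the row, away from the robot; z up
- well_green (a point): centre of the mouth, at the top face, of the green well in the fixed tester, an aluminium block 100 x 235 mm and 65 mm high; a green tab lies beside it on the -x side. Vertical bore of 20 mm diameter, 55 mm deep in all (flat bottom 55 mm below this point), with a funnel mouth 36 mm wide that narrows over the first 8 mm. Wells are 55 mm apart in a row along this point's y; its x points across the row, away from the robot; z up
- start_top (a point): centre of the top of the white start button (36 mm across) on the low grey deck in front of the middle of the row of wells, 90 mm from the row towards the robot; pressed straight down; z up, axes as the wells'
- start (a joint): travel of the start button in m: 0 up, 0.007 fully down (needs 5 N, springs back)
- caddy: loose white open-topped caddy, 60 (x) x 212 (y) x 75 mm, 0.6 kg, walls, floor and dividers 5 mm; three dividers make four compartments of about 50 x 47 mm in a row along its y. Origin at the centre of its underside, z up
- slot0 (a point): centre of the floor of one compartment of the caddy (5 mm above the table, 70 mm below the rim); axes as the caddy's
- slot1 (a point): centre of the floor of one compartment of the caddy (5 mm above the table, 70 mm below the rim); axes as the caddy's
- slot2 (a point): centre of the floor of one compartment of the caddy (5 mm above the table, 70 mm below the rim); axes as the caddy's
- slot3 (a point): centre of the floor of one compartment of the caddy (5 mm above the table, 70 mm below the rim); axes as the caddy's
- board: bystander: loose green circuit board 100 x 160 mm, up to 24 mm high; origin at the centre of its underside
- driver: bystander: loose screwdriver lying on the bench; origin at its underside
- jar: bystander: loose amber jar 56 mm in diameter, 70 mm high; origin at the centre of its underside
There are look-alikes about, which are no part of the job. What is shaped like the probe_yellow but purple is not meant.

How it is judged:
On the way, in this order (a step that is already met when the one before it is completed fails the run):
1. the red probe's tip is inside the mouth of the red well while the probe leans clearly (more than 12 degrees) (horizontal distance between probe_red and well_red below 0.012 m and z of probe_red in the frame of well_red below -0.004 m and angle between probe_red's own z axis and vertical above 0.2 rad), for 0.1 s.
2. the red probe stands upright at the bottom of its well, let go (horizontal distance between probe_red and well_red below 0.008 m and z of probe_red in the frame of well_red below -0.05 m and angle between probe_red's own z axis and vertical below 0.12 rad and contact force between the fingers and probe_red below 0.2 N and linear speed of probe_red below 0.03 m/s), for 0.2 s.
3. the blue probe's tip is inside the mouth of the blue well while the probe leans clearly (more than 12 degrees) (horizontal distance between probe_blue and well_blue below 0.012 m and z of probe_blue in the frame of well_blue below -0.004 m and angle between probe_blue's own z axis and vertical above 0.2 rad), for 0.1 s.
4. the blue probe stands upright at the bottom of its well, let go (horizontal distance between probe_blue and well_blue below 0.008 m and z of probe_blue in the frame of well_blue below -0.05 m and angle between probe_blue's own z axis and vertical below 0.12 rad and contact force between the fingers and probe_blue below 0.2 N and linear speed of probe_blue below 0.03 m/s), for 0.2 s.
5. the yellow probe's tip is inside the mouth of the yellow well while the probe leans clearly (more than 12 degrees) (horizontal distance between probe_yellow and well_yellow below 0.012 m and z of probe_yellow in the frame of well_yellow below -0.004 m and angle between probe_yellow's own z axis and vertical above 0.2 rad), for 0.1 s.
6. the yellow probe stands upright at the bottom of its well, let go (horizontal distance between probe_yellow and well_yellow below 0.008 m and z of probe_yellow in the frame of well_yellow below -0.05 m and angle between probe_yellow's own z axis and vertical below 0.12 rad and contact force between the fingers and probe_yellow below 0.2 N and linear speed of probe_yellow below 0.03 m/s), for 0.2 s.
7. the green probe's tip is inside the mouth of the green well while the probe leans clearly (more than 12 degrees) (horizontal distance between probe_green and well_green below 0.012 m and z of probe_green in the frame of well_green below -0.004 m and angle between probe_green's own z axis and vertical above 0.2 rad), for 0.1 s.
8. the green probe stands upright at the bottom of its well, let go (horizontal distance between probe_green and well_green below 0.008 m and z of probe_green in the frame of well_green below -0.05 m and angle between probe_green's own z axis and vertical below 0.12 rad and contact force between the fingers and probe_green below 0.2 N and linear speed of probe_green below 0.03 m/s), for 0.2 s.
9. with all probes in their wells, the start button is pressed fully down (value of joint start above 0.0055 m and horizontal distance between probe_red and well_red below 0.008 m and z of probe_red in the frame of well_red below -0.05 m and angle between each of probe_red, probe_blue, probe_yellow, probe_green's own z axis and vertical below 0.12 rad and horizontal distance between probe_blue and well_blue below 0.008 m and z of probe_blue in the frame of well_blue below -0.05 m and horizontal distance between probe_yellow and well_yellow below 0.008 m and z of probe_yellow in the frame of well_yellow below -0.05 m and horizontal distance between probe_green and well_green below 0.008 m and z of probe_green in the frame of well_green below -0.05 m), for 0.1 s.
10. the start button is let up again, with all probes still in their wells (value of joint start below 0.0015 m and horizontal distance between probe_red and well_red below 0.008 m and z of probe_red in the frame of well_red below -0.05 m and angle between each of probe_red, probe_blue, probe_yellow, probe_green's own z axis and vertical below 0.12 rad and horizontal distance between probe_blue and well_blue below 0.008 m and z of probe_blue in the frame of well_blue below -0.05 m and horizontal distance between probe_yellow and well_yellow below 0.008 m and z of probe_yellow in the frame of well_yellow below -0.05 m and horizontal distance between probe_green and well_green below 0.008 m and z of probe_green in the frame of well_green below -0.05 m), for 0.2 s.
At the end, for the whole second after the job is handed in: every probe that was present stands or leans in the caddy, tip within 20 mm of the caddy's underside, tilted less than 45 degrees, at rest; the button is up and the caddy stands level (x of probe_red in the frame of caddy between -0.025 and 0.025 m and y of probe_red in the frame of caddy between -0.101 and 0.101 m and z of probe_red in the frame of caddy between 0 and 0.02 m and angle between each of probe_red, probe_blue, probe_yellow, probe_green's own z axis and vertical below 0.8 rad and linear speed of each of probe_red, probe_blue, probe_yellow, probe_green below 0.03 m/s and x of probe_blue in the frame of caddy between -0.025 and 0.025 m and y of probe_blue in the frame of caddy between -0.101 and 0.101 m and z of probe_blue in the frame of caddy between 0 and 0.02 m and x of probe_yellow in the frame of caddy between -0.025 and 0.025 m and y of probe_yellow in the frame of caddy between -0.101 and 0.101 m and z of probe_yellow in the frame of caddy between 0 and 0.02 m and x of probe_green in the frame of caddy between -0.025 and 0.025 m and y of probe_green in the frame of caddy between -0.101 and 0.101 m and z of probe_green in the frame of caddy between 0 and 0.02 m and value of joint start below 0.0015 m and angle between caddy's own z axis and vertical below 0.1 rad and linear speed of caddy below 0.02 m/s); the robot touches nothing.
It fails at once if the start button is pressed while a probe is not in its well (value of joint start above 0.004 m and (not (horizontal distance between probe_red and well_red below 0.008 m and z of probe_red in the frame of well_red below -0.05 m and angle between probe_red's own z axis and vertical below 0.12 rad) or not (horizontal distance between probe_blue and well_blue below 0.008 m and z of probe_blue in the frame of well_blue below -0.05 m and angle between probe_blue's own z axis and vertical below 0.12 rad) or not (horizontal distance between probe_yellow and well_yellow below 0.008 m and z of probe_yellow in the frame of well_yellow below -0.05 m and angle between probe_yellow's own z axis and vertical below 0.12 rad) or not (horizontal distance between probe_green and well_green below 0.008 m and z of probe_green in the frame of well_green below -0.05 m and angle between probe_green's own z axis and vertical below 0.12 rad))).
It fails at once if the circuit board, screwdriver or jar is displaced by more than 20 mm (distance of any of board, driver, jar from where it was at the start of the episode above 0.02 m).
Of probe_red, probe_blue, probe_yellow, probe_green only 3 to 4 are there at a start; the rules pass over those that are not, and their reading is None.
At some moment in a run one of caddy may be knocked a few centimetres aside while the robot is not near it.
Once in a run the grip may slacken for a moment while it holds something.
It also fails if it takes over 210 s, if anything falls off the work surface, if the arm or the gripper's body presses on something with over 40 N, if the wrist force passes 120 N, or if a joint passes its speed limit or range.

### The arm

A 6-joint arm with a two-finger parallel gripper is mounted at the origin on the work surface. World frame = base frame: x ahead of the robot, y to its left, z up, the work surface at z = 0. Lengths are in m, angles in rad, forces in N, time in s.
With the tool pointing down it reaches from about 0.25 to 0.775 m from the base axis. Payload 4 kg.
Tool frame: the origin (TCP) lies at the very end of the fingers, on their centre line; the grasp point (between the pads) lies 19 mm behind it (robot.pinch_z is the distance from the TCP to the grasp point, in m); z points along the fingers, y is the line along which they close (so a half turn about z gives the same grasp; the last joint's range is limited). The gripper opens to 94 mm and grips with 3 to 60 N. Pads are 16 mm wide; open, the fingers measure 119 mm over their backs; the gripper's body (75 mm by 177 mm) begins 78 mm behind the grasp point.
Start: joints at [-1.319, 0.087, 1.371, -0, 1.684, -0.103], TCP at [0.191, -0.516, 0.206] pointing down, gripper open.
Joint ranges: [-3.1, 3.1], [-0.76, 2.03], [0.27, 2.55], [-1.08, 4.22], [0.17, 2.65], [-2.57, 2.57]. Speed limits (rad/s): [2.79, 2.79, 3.14, 3.14, 3.14, 3.14].

### API

Orientations are given as [roll, pitch, yaw] about the fixed x, y, z axes, in that order (R = Rz(yaw) Ry(pitch) Rx(roll)).
In Python, from bench import robot gives the robot as it stands.
- The arm moves only by the tool arm_command, never from a script. Its argument "targets" is one flat list of numbers, 7 for each row, row after row: the turn, a rotation vector about the tool's x, y, z in degrees, then the shift along the tool's x, y, z in mm, then the closure, from -1 (fully open) to 1 (shut). In form: [ax, ay, az, x, y, z, hand, ax, ay, az, x, y, z, hand, ...]. A call has 1 to 20 rows; each row is the pose to reach, as a shift and turn from the pose commanded when the call began, along the tool's axes at that moment; what a row does not reach only later rows make up. A row lasts 1/10 s, in which the tool goes at most 50 mm and 8.59 degrees, less where a joint would pass 70% of its speed; a pose out of reach is approached as far as the arm can. A call with a gripper value outside its range is refused whole. The fingers move at their own pace and stop on an object; the grip force is fixed at half the most. Time passes only in rows, so rows that repeat a pose let the fingers close. It gives the time, the measured TCP pose, the force, the opening and the grip force at its end, in the units of the state.
- robot.get_obs(): the state, without advancing time (a new reading comes with each control period).
- robot.snapshot(name): name is "side" or "top" or "wrist"; returns a dict with "color" (400x640x3 uint8, red, green, blue), "range_z" (400x640 float32, m along the optical axis (not along the pixel's ray), 0 where there is no reading), "fx", "fy", "cx", "cy" (pixels), "T" (4x4, takes a point from camera to world coordinates); the wrist camera has in their place "T_tool_cam" (4x4, takes a point from camera to tool coordinates, whose origin is the TCP and whose axes are the flange's). Camera axes: x right, y down, z forward; pixel columns grow to the right and rows downward; lengths in m; the calibration is good to about 2 mm. A picture is of the moment at which its call begins: read the wrist's pose just before it.
- robot.close_job(): hands the job in; it is judged then, once.
The state is a dict: "time": time; "joint_positions": joint angles; "qvel": joint speeds; "joint_torque": joint torques, N m; "tool_pos": TCP position; "ee_rot": TCP orientation; "wrist_force": force on the tool from outside, world axes, zero at the start; "wrist_torque": the same for the moment, N m; "width": finger opening in m; "finger_force": force on a finger pad.
Only numpy, scipy, OpenCV 4.12 (cv2) and the standard library are available. Lean on these libraries where they do the work, as an engineer would, in place of code of your own. Each camera call takes 0.05 s, during which the arm holds its last target. There are 200 camera calls.

## Working session

There is one attempt and no reset: what is moved stays moved. The work goes in short steps, Python scripts to look and compute and a tool call to move; the robot and the scene stay as the last step left them, time stands still between calls to the robot, and variables do not carry over. Pictures are saved under pics/ and viewed, at most 14 in all, crops included, and the job is handed in when it is done.

Besides the shell and the picture viewer there is one more tool, called after ">>>" as name(argument=value, ...), one argument or row to a line, values as JSON. arm_command: Moves the arm, as the interface text tells. Its arguments: {"type":"object","properties":{"targets":{"type":"array"}},"required":["targets"]}

```bash
mkdir -p pics; ls
cat > h.py <<'E'
import numpy as np, cv2
from bench import robot
from scipy.spatial.transform import Rotation as R
def save(s,n): cv2.imwrite(f'pics/{n}.png',s['color'][:,:,::-1])
def cloud(s,T=None):
    z=s['range_z']; v,u=np.mgrid[:z.shape[0],:z.shape[1]]
    P=np.stack([(u-s['cx'])/s['fx']*z,(v-s['cy'])/s['fy']*z,z],-1)
    T=s['T'] if T is None else T
    W=P@T[:3,:3].T+T[:3,3]; W[z<=0]=np.nan
    return W
def tool():
    o=robot.get_obs(); T=np.eye(4); T[:3,:3]=R.from_euler('xyz',o['ee_rot']).as_matrix(); T[:3,3]=o['tool_pos']; return T
E
python3 - <<'E'
from h import *
o=robot.get_obs(); print(o)
for n in ('top','side'):
    s=robot.snapshot(n); save(s,n+'0'); np.savez(f'{n}0.npz',**s); print(n,s['fx'],s['T'].round(3).tolist())
E
```

```text
pics
{'time': 0.0, 'joint_positions': array([-1.31911623e+00,  8.79382333e-02,  1.37227485e+00, -3.42182842e-05,
        1.68362927e+00, -1.03056978e-01]), 'qvel': array([ 0.00025067, -0.00026223,  0.00110323,  0.00124595, -0.00157041,
        0.0002878 ]), 'joint_torque': array([-3.73296816e-04, -3.40172303e+01, -3.02428329e+01,  7.16075208e-02,
        3.27628513e-02, -1.54434574e-04]), 'tool_pos': array([ 0.19090219, -0.51519517,  0.20430293]), 'ee_rot': array([-3.13935140e+00, -1.97607395e-04,  3.54733040e-01]), 'wrist_force': array([0.0782492 , 0.09272783, 0.5413044 ]), 'wrist_torque': array([-0.00563382,  0.0210187 ,  0.02648535]), 'finger_force': 0.0, 'width': 0.09407001689056287}
top 438.0944806362711 [[-0.028, -0.992, 0.127, 0.462], [-1.0, 0.028, 0.002, -0.051], [-0.006, -0.127, -0.992, 1.33], [0.0, 0.0, 0.0, 1.0]]
side 456.10849807474966 [[0.794, -0.477, 0.377, 0.171], [-0.608, -0.605, 0.514, -0.645], [-0.017, -0.637, -0.771, 0.954], [0.0, 0.0, 0.0, 1.0]]
```

View pics/top0.png

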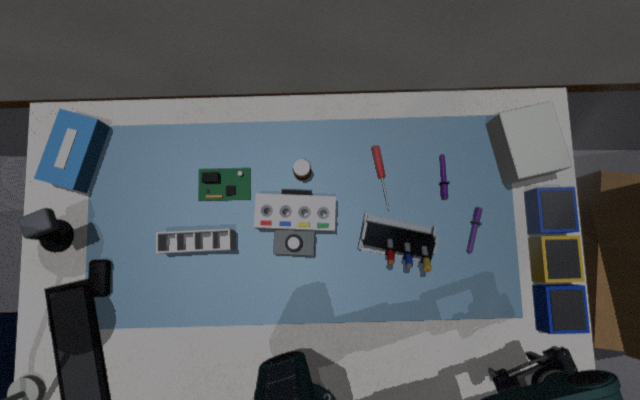

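View pics/side0.png

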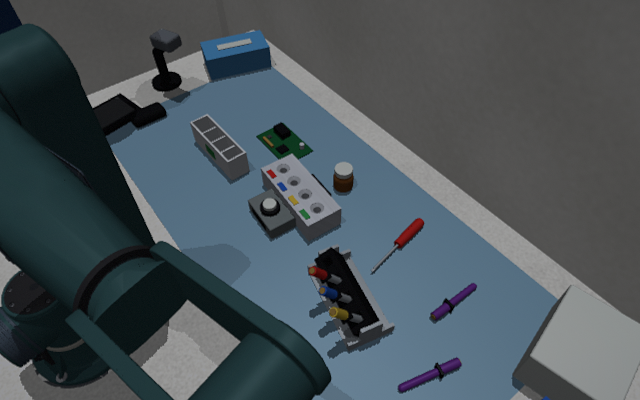

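The top view shows three probes: red (390,258), blue (407,262) and yellow (427,265); there is no green one. Wells are at row ~212, columns 266/285/304/323, the button at (293,243), and the caddy around (195,241). Next I'll measure these.

```bash
cat >> h.py <<'E'
def px2w(s,u,v,z,T=None):
    T=s['T'] if T is None else T
    d=T[:3,:3]@np.array([(u-s['cx'])/s['fx'],(v-s['cy'])/s['fy'],1.]); return T[:3,3]+d*(z-T[2,3])/d[2]
def hsv(s): return cv2.cvtColor(s['color'],cv2.COLOR_RGB2HSV).astype(int)
def rect(W,m):
    p=W[m][:,:2]*1000; c,wh,a=cv2.minAreaRect(p.astype(np.float32)); return np.round(c,1),np.round(wh,1),round(a,1),np.round(np.median(W[m][:,2])*1000,1),m.sum()
E
python3 - <<'E'
from h import *
s=dict(np.load('top0.npz')); W=cloud(s); H=hsv(s)
v,u=np.mgrid[:400,:640]
def box(a,b,c,d): return (u>=a)&(u<b)&(v>=c)&(v<d)
m=box(248,342,185,240)&(abs(W[...,2]-.065)<.006); print('tester',rect(W,m))
m=box(150,242,225,262)&(abs(W[...,2]-.075)<.008); print('caddy',rect(W,m))
m=box(350,445,205,262)&(W[...,2]>.03)&(W[...,2]<.09); print('rack',rect(W,m))
m=box(280,308,234,254)&(H[...,1]<60)&(H[...,2]>150);print('button',rect(W,m))
for n,(lo,hi) in dict(r=(0,8),b=(105,120),y=(20,32)).items():
    m=box(375,440,230,275)&(H[...,0]>=lo)&(H[...,0]<=hi)&(H[...,1]>130)&(H[...,2]>60)
    p=W[m]; k=p[:,2]>.03; print(n,m.sum(),np.nanmedian(p[k],0).round(4),np.nanmin(p[k],0).round(3),np.nanmax(p[k],0).round(3),'px',u[m].mean(),v[m].mean())
for n,(lo,hi) in dict(r=(0,8),b=(105,125),y=(20,32),g=(45,80)).items():
    m=box(255,340,216,232)&(H[...,0]>=lo)&(H[...,0]<=hi)&(H[...,1]>130)
    print('tab',n,m.sum(),px2w(s,u[m].mean(),v[m].mean(),.066).round(4))
for q in ((266,210.5),(285,211.5),(304,212),(323,213)): print(px2w(s,*q,.062).round(4))
c=cv2.resize(s['color'][180:280,245:445],None,fx=4,fy=4,interpolation=cv2.INTER_CUBIC); cv2.imwrite('pics/c0.png',c[:,:,::-1])
E
```

```text
tester (array([583.1,  14.7]), array([235.2, 131.4]), 86.0, np.float64(65.0), np.int64(2526))
caddy (array([522.2, 306.7]), array([ 60.3, 212.6]), 1.3, np.float64(74.5), np.int64(387))
rack (array([ 519.4, -287.1]), array([216.4, 102. ]), 76.8, np.float64(66.6), np.int64(1709))
button (array([503.8,  20.1]), array([23.3, 11.5]), 88.0, np.float64(62.5), np.int64(17))
r 47 [ 0.4616 -0.2462  0.139 ] [ 0.446 -0.256  0.116] [ 0.478 -0.238  0.15 ] px 390.29787234042556 255.93617021276594
b 63 [ 0.4522 -0.2949  0.1355] [ 0.434 -0.305  0.115] [ 0.466 -0.285  0.151] px 408.3333333333333 259.3015873015873
y 72 [ 0.4379 -0.3423  0.1384] [ 0.422 -0.353  0.115] [ 0.454 -0.294  0.153] px 426.25 263.6111111111111
tab r 32 [0.5669 0.0984 0.066 ]
tab b 38 [0.5636 0.0426 0.066 ]
tab y 0 [nan nan nan]
tab g 1 [ 0.5559 -0.065   0.066 ]
[0.6031 0.0967 0.062 ]
[0.5986 0.0414 0.062 ]
[ 0.5956 -0.0138  0.062 ]
[ 0.5911 -0.069   0.062 ]<stdin>:14: RuntimeWarning: Mean of empty slice.
  ret = ret.dtype.type(ret / rcount)
```

View pics/c0.png

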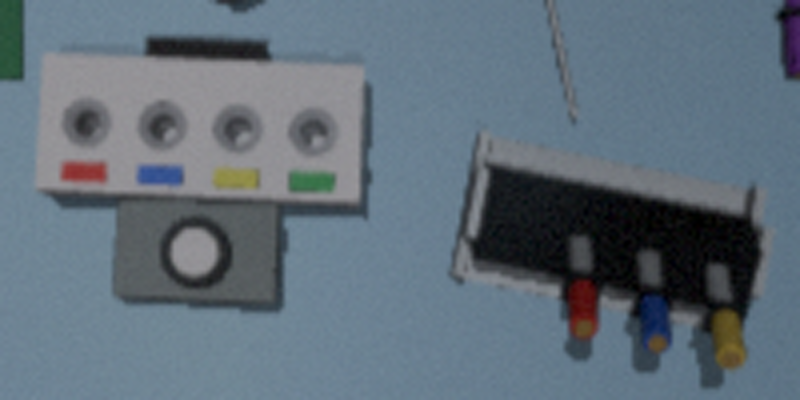

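Only red, blue and yellow are present (rack's left sleeve is empty). I'll move to look down the probe axes from near the rack.

```bash
cat >> h.py <<'E'
def pose(p,psi,th):
    """TCP pose for tool leaning th deg back along heading psi (deg)"""
    a,t=np.radians([psi,th]); e=np.array([np.cos(a),np.sin(a),0]); z=np.array([0,0,1.])
    T=np.eye(4); T[:3,2]=np.sin(t)*e-np.cos(t)*z; T[:3,1]=np.cos(t)*e+np.sin(t)*z; T[:3,0]=np.cross(T[:3,1],T[:3,2]); T[:3,3]=p; return T
def delta(*targets,T0=None):
    T0=tool() if T0 is None else T0
    for T in targets:
        D=np.linalg.inv(T0)@T
        print('delta',R.from_matrix(D[:3,:3]).as_rotvec(degrees=True).round(1),(D[:3,3]*1000).round(1))
E
python3 - <<'E'
from h import *
s=robot.snapshot('wrist'); print(s['T_tool_cam'].round(3).tolist(),s['fx'],robot.pinch_z)
delta(pose([.368,-.275,.276],-13.5,30))
E
```

```text
[[-0.0, -0.969, -0.247, 0.071], [1.0, -0.0, -0.001, 0.0], [0.001, -0.247, 0.969, -0.18], [0.0, 0.0, 0.0, 1.0]] 299.53942277395936 0.0188
delta [-27.6  14.6 -54.9] [ 249.5 -164.   -71.1]
```

>>> arm_command(
  targets=[0, 0, 0, 60, -40, -70, -1, -7, 4, -14, 120, -80, -70, -1, -14, 7, -27, 180, -120, -70, -1, -21, 11, -41, 220, -145, -71, -1, -27.6, 14.6, -54.9, 249.5, -164, -71, -1, -27.6, 14.6, -54.9, 249.5, -164, -71, -1, -27.6, 14.6, -54.9, 249.5, -164, -71, -1, -27.6, 14.6, -54.9, 249.5, -164, -71, -1, -27.6, 14.6, -54.9, 249.5, -164, -71, -1, -27.6, 14.6, -54.9, 249.5, -164, -71, -1],
)

```text
time: 1.15
tool_pos: [0.3672, -0.275, 0.2756]
ee_rot: [2.619, 0.001, 1.334]
wrist_force: [0.2, -1.0, 0.2]
width: 0.094
finger_force: 0.0
```

Run:
```python
from h import *
T=tool(); print(T.round(3).tolist(), robot.get_obs()['time']); s=robot.snapshot('wrist'); save(s,'w1'); np.savez('w1.npz',Tt=T,**s)
delta(pose([.368,-.275,.276],-13.5,30))
```

```text
[[0.234, 0.842, 0.485, 0.367], [0.972, -0.202, -0.118, -0.275], [-0.001, 0.499, -0.866, 0.276], [0.0, 0.0, 0.0, 1.0]] 1.15
delta [-0.   0.1 -0. ] [0.4 0.3 0.2]
```

View pics/w1.png

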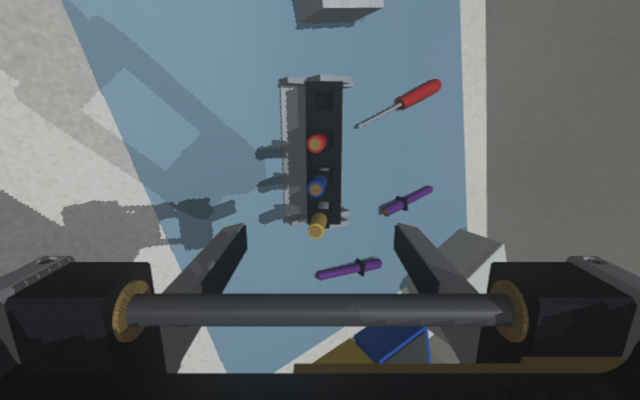

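The wrist view shows the head tops: red (316,143), blue (317,187), yellow (317,229). The fourth sleeve, at (324,100), is empty.

```bash
cat > heads.py <<'E'
from h import *
def heads(s,Tt,pts):
    P=cloud(s,s['T_tool_cam']); z=P[...,2]; out={}
    v,u=np.mgrid[:400,:640]
    for n,(a,b) in pts.items():
        near=(abs(u-a)<14)&(abs(v-b)<14); z0=np.nanpercentile(z[near],3); m=near&(abs(z-z0)<.006)
        p=P[m]; c=(np.nanmin(p[:,:2],0)+np.nanmax(p[:,:2],0))/2
        print(n,m.sum(),'tool c',(c*1000).round(1),'med',(np.median(p[:,:2],0)*1000).round(1),'ext',(np.ptp(p[:,:2],axis=0)*1000).round(1),'z',round(np.median(p[:,2])*1000,1))
        out[n]=Tt[:3,:3]@np.r_[np.median(p[:,:2],0),np.median(p[:,2])]+Tt[:3,3]; print('   world',out[n].round(4))
    return out
E
python3 - <<'E'
from heads import *
s=dict(np.load('w1.npz')); heads(s,s['Tt'],dict(r=(316,143),b=(317,187),y=(317,229)))
E
```

```text
r 260 tool c [46.9 -4.8] med [47.2 -4.2] ext [19.5 18.5] z 146.9
   world [ 0.446  -0.2457  0.1462]
b 231 tool c [-2.8 -4.4] med [-2.1 -4.3] ext [19.6 18. ] z 146.9
   world [ 0.4343 -0.2935  0.1462]
y 218 tool c [-52.4  -4.6] med [-51.6  -4.5] ext [19.  18.7] z 147.1
   world [ 0.4227 -0.3417  0.1459]
```

>>> arm_command(
  targets=[0, 0, 0, 25, -2, 20, -1, 0, 0, 0, 47, -4.6, 50, -1, 0, 0, 0, 47, -4.6, 85, -1, 0, 0, 0, 47, -4.6, 120, -1, 0, 0, 0, 47, -4.6, 150, -1, 0, 0, 0, 47, -4.6, 170, -1, 0, 0, 0, 47, -4.6, 183, -1, 0, 0, 0, 47, -4.6, 183, -1, 0, 0, 0, 47, -4.6, 183, -1, 0, 0, 0, 47, -4.6, 183, 1, 0, 0, 0, 47, -4.6, 183, 1, 0, 0, 0, 47, -4.6, 183, 1, 0, 0, 0, 47, -4.6, 183, 1, 0, 0, 0, 47, -4.6, 183, 1, 0, 0, 0, 47, -4.6, 183, 1, 0, 0, 0, 47, -4.6, 183, 1, 0, 0, 0, 47, -4.6, 183, 1, 0, 0, 0, 47, -4.6, 183, 1],
)

```text
time: 3.0
tool_pos: [0.4641, -0.2503, 0.1155]
ee_rot: [2.618, 0.002, 1.336]
wrist_force: [0.2, 0.3, 0.6]
width: 0.0255
finger_force: 0.0
```

>>> arm_command(
  targets=[0, 0, 0, 0, 0, 0, 1, 0, 0, 0, 0, 0, 0, 1, 0, 0, 0, 0, 0, 0, 1, 0, 0, 0, 0, 0, 0, 1],
)

```text
time: 3.4
tool_pos: [0.4655, -0.251, 0.1171]
ee_rot: [2.614, 0.003, 1.335]
wrist_force: [5.3, -0.2, -1.3]
width: 0.0207
finger_force: 29.4
```

>>> arm_command(
  targets=[0, 0, 0, 0, 0, -12, 1, 0, 0, 0, 0, 0, -25, 1, 0, 0, 0, 0, 0, -40, 1, 0, 0, 0, 0, 0, -55, 1, 0, 0, 0, 0, 0, -70, 1, 0, 0, 0, 0, 15, -95, 1, 0, 0, 0, 0, 30, -120, 1, 0, 0, 0, 0, 30, -120, 1, 0, 0, 0, 0, 30, -120, 1],
)

```text
time: 4.3
tool_pos: [0.4305, -0.242, 0.2338]
ee_rot: [2.619, 0.002, 1.336]
wrist_force: [0.3, 0.1, -1.3]
width: 0.0193
finger_force: 30.0
```

```bash
cat >> h.py <<'E'
def tcp_for(tip,psi,th,L):
    T=pose([0,0,0],psi,th); T[:3,3]=np.array(tip)-T[:3,2]*L; return T
E
python3 - <<'E'
from h import *
o=robot.get_obs(); print(o['tool_pos'],o['width'],o['finger_force'],o['wrist_force'])
delta(tcp_for([.603,.0967,.135],-4.1,20,.1039))
E
```

```text
[ 0.4305188  -0.24199482  0.23383991] 0.019305400202388166 29.9523863196373 [ 0.31586456  0.06579464 -1.25070342]
delta [ 9.9  4.1 -8.4] [363.8  46.5  27.2]
```

>>> arm_command(
  targets=[1, 0.4, -0.8, 30, 4, 2, 1, 2, 0.8, -1.7, 70, 9, 5, 1, 3, 1.2, -2.5, 110, 14, 8, 1, 4, 1.6, -3.4, 150, 19, 11, 1, 5, 2, -4.2, 190, 24, 14, 1, 6, 2.5, -5, 230, 29, 17, 1, 7, 2.9, -5.9, 270, 34, 20, 1, 8, 3.3, -6.7, 310, 40, 23, 1, 9, 3.7, -7.6, 345, 44, 26, 1, 9.9, 4.1, -8.4, 363.8, 46.5, 27.2, 1, 9.9, 4.1, -8.4, 363.8, 46.5, 27.2, 1, 9.9, 4.1, -8.4, 363.8, 46.5, 27.2, 1, 9.9, 4.1, -8.4, 363.8, 46.5, 27.2, 1],
)

```text
time: 5.6
tool_pos: [0.5672, 0.0981, 0.232]
ee_rot: [2.793, 0.0, 1.498]
wrist_force: [-0.4, -0.5, -0.7]
width: 0.0195
finger_force: 30.0
```

Run:
```python
from h import *
T=tool(); s=robot.snapshot('wrist'); save(s,'w2'); np.savez('w2.npz',Tt=T,**s)
delta(tcp_for([.603,.0967,.135],-4.1,20,.1039))
```

```text
delta [ 0.   0.  -0.1] [ 1.3  0.1 -0.1]
```

View pics/w2.png

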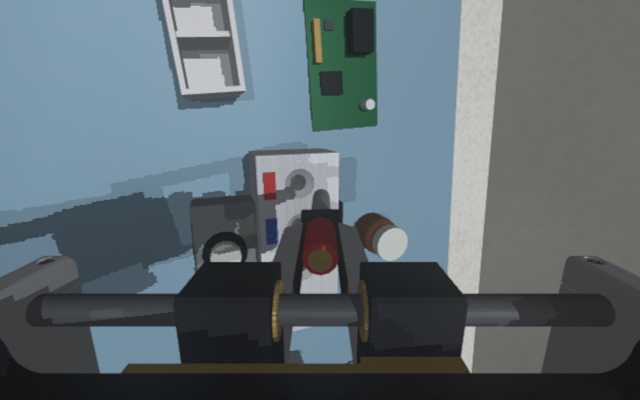

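Red well mouth is visible at about (299,181), and the held probe's tip at about (322,195).

Run:
```python
from h import *
s=dict(np.load('w2.npz')); T=s['Tt']@s['T_tool_cam']; W=cloud(s,T); g=cv2.cvtColor(s['color'],cv2.COLOR_RGB2GRAY)
v,u=np.mgrid[:400,:640]
m=(u>240)&(u<345)&(v>145)&(v<260)&(abs(W[...,2]-.065)<.004)
p=W[m]; a=np.radians(-4.1); q=p[:,:2]@np.array([[np.cos(a),-np.sin(a)],[np.sin(a),np.cos(a)]])
print('tester z',np.median(p[:,2]),'u range',np.percentile(q[:,0],[.5,99.5]),'v max',np.percentile(q[:,1],99.5), 'pred red uv', np.array([.603,.0967])@np.array([[np.cos(a),-np.sin(a)],[np.sin(a),np.cos(a)]]))
print(px2w(s,299,181,.063,T))
# tip projection
tip=np.linalg.inv(s['T_tool_cam'])@np.array([0,0,.1039,1]); print('tip px',s['fx']*tip[0]/tip[2]+s['cx'],s['fy']*tip[1]/tip[2]+s['cy'])
c=cv2.resize(s['color'][145:235,240:360],None,fx=6,fy=6,interpolation=cv2.INTER_CUBIC); cv2.imwrite('pics/c2.png',c[:,:,::-1])
```

```text
tester z 0.06591815320604869 u range [0.54360499 0.6428825 ] v max 0.1726297078439043 pred red uv [0.59454299 0.13956548]
[0.60194437 0.09743714 0.063     ]
tip px 319.99441022395985 196.21013383205693
```

View pics/c2.png

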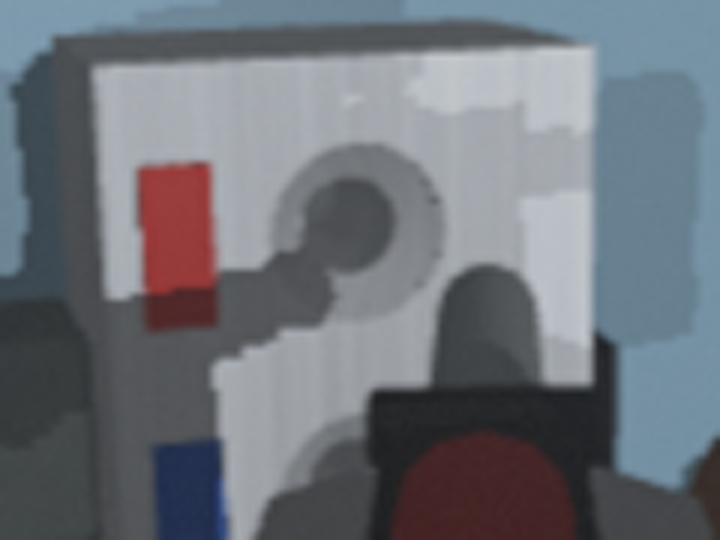

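Run:
```python
from h import *
s=dict(np.load('w2.npz')); T=s['Tt']@s['T_tool_cam']
a=np.radians(-4.1); M=np.array([[np.cos(a),-np.sin(a)],[np.sin(a),np.cos(a)]])
w=px2w(s,299.6,183.2,.0652,T); print(w, w[:2]@M, np.array([.5935,.1382])@M.T)
t=dict(np.load('top0.npz'))  # funnel centres at z=.065 from top view crop c0 (x4)
for q in ((86,122),(162,126),(238,129),(313,132)):
    x=px2w(t,245+q[0]/4-.4,180+q[1]/4-.4,.065); print(x.round(4),(x[:2]@M).round(4))
```

```text
[0.60184501 0.0951858  0.0652    ] [0.59349922 0.13797257] [0.60186205 0.09541258]
[0.6039 0.0961 0.065 ] [0.5955 0.139 ]
[0.5995 0.0409 0.065 ] [0.595  0.0836]
[ 0.5957 -0.0142  0.065 ] [0.5952 0.0284]
[ 0.592  -0.0686  0.065 ] [ 0.5954 -0.0261]
```

```bash
cat > ins.py <<'E'
from h import *
import sys
A=np.radians(-4.1); M=np.array([[np.cos(A),-np.sin(A)],[np.sin(A),np.cos(A)]])
def well(i): return np.array([.5935,.1379-.055*i])@M.T   # 0 red 1 blue 2 yellow
if __name__=='__main__':
    i=int(sys.argv[1]); L=float(sys.argv[2])/1000; x,y=well(i); print(x,y); T0=tool()
    for z,th in ((.075,20),(.058,20),(.058,15),(.058,10),(.058,5),(.058,0),(.011,0)):
        print(z,th,end=' '); delta(tcp_for([x,y,z],-4.1,th,L),T0=T0)
E
python3 ins.py 0 103.9
```

```text
0.6018406022429926 0.09511335075472808
0.075 20 delta [ 0.   0.  -0.1] [ -0.4 -21.4  56. ]
0.058 20 delta [ 0.   0.  -0.1] [ -0.4 -27.2  71.9]
0.058 15 delta [ 5.   0.  -0.1] [ -0.4 -18.2  72.3]
0.058 10 delta [10.   0.  -0.1] [-0.4 -9.2 73.5]
0.058 5 delta [15.   0.  -0.1] [-0.4 -0.3 75.5]
0.058 0 delta [20.   0.  -0.1] [-0.3  8.3 78.2]
0.011 0 delta [20.   0.  -0.1] [ -0.3  -7.8 122.4]
```

>>> arm_command(
  targets=[0, 0, 0, -0.4, -10, 28, 1, 0, 0, 0, -0.4, -21.4, 56, 1, 0, 0, 0, -0.4, -24, 64, 1, 0, 0, 0, -0.4, -27.2, 72, 1, 0, 0, 0, -0.4, -27.2, 72, 1, 0, 0, 0, -0.4, -27.2, 72, 1, 0, 0, 0, -0.4, -27.2, 72, 1, 0, 0, 0, -0.4, -27.2, 72, 1],
)

```text
time: 6.45
tool_pos: [0.5681, 0.0988, 0.1581]
ee_rot: [2.789, -0.001, 1.499]
wrist_force: [-0.4, -0.2, -0.9]
width: 0.0196
finger_force: 30.0
```

```bash
python3 ins.py 0 103.9
```

```text
0.6018406022429926 0.09511335075472808
0.075 20 delta [ 0.2 -0.  -0.1] [ -1.2   3.6 -14.2]
0.058 20 delta [ 0.2 -0.  -0.1] [-1.3 -2.3  1.7]
0.058 15 delta [ 5.2 -0.  -0. ] [-1.3  6.7  2.2]
0.058 10 delta [10.2 -0.  -0. ] [-1.2 15.7  3.4]
0.058 5 delta [15.2 -0.  -0. ] [-1.2 24.6  5.4]
0.058 0 delta [20.2 -0.  -0. ] [-1.2 33.2  8.1]
0.011 0 delta [20.2 -0.  -0. ] [-1.3 17.  52.2]
```

>>> arm_command(
  targets=[0.2, 0, 0, -1.3, -3, 3.5, 1, 0.2, 0, 0, -1.3, -3, 3.5, 1, 0.2, 0, 0, -1.3, -3, 3.5, 1, 0.2, 0, 0, -1.3, -3, 3.5, 1, 0.2, 0, 0, -1.3, -3, 3.5, 1, 0.2, 0, 0, -1.3, -3, 3.5, 1],
)

```text
time: 7.05
tool_pos: [0.5663, 0.0976, 0.1528]
ee_rot: [2.793, -0.001, 1.499]
wrist_force: [4.7, -0.2, 0.2]
width: 0.0194
finger_force: 30.0
```

```bash
python3 ins.py 0 103.9
```

```text
0.6018406022429926 0.09511335075472808
0.075 20 delta [-0. -0. -0.] [  0.1   6.9 -18.6]
0.058 20 delta [-0. -0. -0.] [ 0.1  1.  -2.7]
0.058 15 delta [ 5. -0. -0.] [ 0.1 10.1 -2.3]
0.058 10 delta [10. -0. -0.] [ 0.1 19.1 -1.1]
0.058 5 delta [15. -0. -0.] [ 0.1 27.9  0.9]
0.058 0 delta [20. -0. -0.] [ 0.1 36.6  3.6]
0.011 0 delta [20. -0. -0.] [ 0.1 20.5 47.8]
```

>>> arm_command(
  targets=[5, 0, 0, 0.1, 10.1, -2.3, 1, 10, 0, 0, 0.1, 19.1, -1.1, 1, 15, 0, 0, 0.1, 27.9, 0.9, 1, 20, 0, 0, 0.1, 36.6, 3.6, 1, 20, 0, 0, 0.1, 36.6, 3.6, 1, 20, 0, 0, 0.1, 36.6, 3.6, 1, 20, 0, 0, 0.1, 36.6, 3.6, 1, 20, 0, 0, 0.1, 36.6, 3.6, 1],
)

```text
time: 7.85
tool_pos: [0.5999, 0.0956, 0.162]
ee_rot: [-3.14, -0.001, 1.499]
wrist_force: [-0.5, -0.6, -0.4]
width: 0.0198
finger_force: 29.9
```

```bash
python3 ins.py 0 103.9|tail -3
```

```text
0.058 5 delta [-5.1 -0.1 -0. ] [-0.3 -7.1  0.5]
0.058 0 delta [-0.1 -0.1 -0. ] [-0.3  2.   0.1]
0.011 0 delta [-0.1 -0.1 -0. ] [-0.3  2.  47.1]
```

>>> arm_command(
  targets=[0, 0, 0, 0, 2, 0, 1, 0, 0, 0, 0, 2, 6, 1, 0, 0, 0, 0, 2, 14, 1, 0, 0, 0, 0, 2, 22, 1, 0, 0, 0, 0, 2, 30, 1, 0, 0, 0, 0, 2, 38, 1, 0, 0, 0, 0, 2, 43, 1, 0, 0, 0, 0, 2, 46, 1, 0, 0, 0, 0, 2, 46, 1, 0, 0, 0, 0, 2, 46, 1],
)

```text
time: 8.85
tool_pos: [0.6032, 0.0951, 0.1163]
ee_rot: [-3.14, -0.001, 1.499]
wrist_force: [-2.3, -0.4, 4.2]
width: 0.0194
finger_force: 30.0
```

>>> arm_command(
  targets=[0, 0, 0, 0, -1, 0, 0.3, 0, 0, 0, 0, -1, 0, 0, 0, 0, 0, 0, -1, 0, -0.3, 0, 0, 0, 0, -1, 0, -0.5, 0, 0, 0, 0, -1, 0, -0.5, 0, 0, 0, 0, -1, 0, -0.5, 0, 0, 0, 0, -1, -10, -0.5, 0, 0, 0, 0, -1, -30, -0.5, 0, 0, 0, 0, -1, -60, -0.5, 0, 0, 0, 0, -1, -100, -1, 0, 0, 0, 0, -1, -120, -1, 0, 0, 0, 0, -1, -120, -1, 0, 0, 0, 0, -1, -120, -1],
)

```text
time: 10.15
tool_pos: [0.6023, 0.095, 0.2354]
ee_rot: [-3.14, -0.001, 1.499]
wrist_force: [-0.5, 0.6, -1.1]
width: 0.0937
finger_force: 0.0
```

Run:
```python
from h import *
T=tool(); s=robot.snapshot('wrist'); save(s,'w3'); np.savez('w3.npz',Tt=T,**s)
# pose 150 back of blue head top
d=-pose([0,0,0],-13.5,30)[:3,2]
delta(pose(np.array([.4343,-.2935,.1462])+d*.11,-13.5,30), pose(np.array([.4343,-.2935,.1462])+d*.16,-13.5,30))
```

```text
delta [-30.2  -2.4   9.2] [-390.6 -193.3   -6.9]
delta [-30.2  -2.4   9.2] [-386.5 -218.2  -50.1]
```

View pics/w3.png

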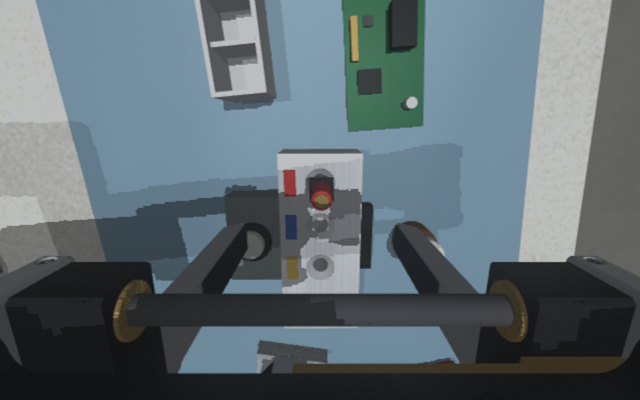

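The red probe stands upright in its well (head at 321,195). Checking its height and refining the well positions before fetching blue.

Run:
```python
from heads import *
from ins import well
s=dict(np.load('w3.npz')); heads(s,s['Tt'],dict(red=(321,200)))
print(well(0),well(1),well(2)); T=s['Tt']@s['T_tool_cam']; print(px2w(s,320.3,266,.065,T))
```

```text
red 354 tool c [0.8 1.1] med [1.4 1.6] ext [18.9 19.4] z 84.3
   world [0.6039 0.0964 0.1511]
[0.6018406  0.09511335] [0.59790824 0.04025411] [ 0.59397588 -0.01460514]
[ 0.59435168 -0.0133673   0.065     ]
```

>>> arm_command(
  targets=[-3, 0, 1, -39, -19, -10, -1, -6, 0, 2, -78, -38, -20, -1, -9, -1, 3, -117, -60, -25, -1, -12, -1, 4, -156, -80, -30, -1, -15, -1, 5, -195, -100, -35, -1, -18, -1.5, 6, -234, -125, -40, -1, -21, -2, 7, -273, -150, -45, -1, -24, -2, 8, -312, -175, -50, -1, -27, -2.2, 8.6, -350, -200, -50, -1, -30.2, -2.4, 9.2, -386.5, -218, -50, -1, -30.2, -2.4, 9.2, -386.5, -218, -50, -1, -30.2, -2.4, 9.2, -386.5, -218, -50, -1, -30.2, -2.4, 9.2, -386.5, -218, -50, -1],
)

```text
time: 11.5
tool_pos: [0.3576, -0.2737, 0.2843]
ee_rot: [2.617, -0.004, 1.336]
wrist_force: [0.2, 0.4, -0.2]
width: 0.094
finger_force: 0.0
```

```bash
cat > look.py <<'E'
from heads import *
import sys
# look for the head near a predicted world point; print tool-frame top centre
def look(w):
    T=tool(); s=robot.snapshot('wrist'); c=np.linalg.inv(T@s['T_tool_cam'])@np.r_[w,1]
    px=(s['fx']*c[0]/c[2]+s['cx'],s['fy']*c[1]/c[2]+s['cy']); print('px',px)
    return heads(s,T,dict(h=px))
look([float(x) for x in sys.argv[1:4]])
E
python3 look.py .4343 -.2935 .1462
```

```text
px (np.float64(319.4130771434016), np.float64(186.1615479471382))
h 218 tool c [-2.3 -1.1] med [-1.8 -1. ] ext [18.6 18.7] z 159.3
   world [ 0.434  -0.2933  0.1459]
```

>>> arm_command(
  targets=[0, 0, 0, -2.2, -1, 40, -0.3, 0, 0, 0, -2.2, -0.5, 80, -0.3, 0, 0, 0, -2.2, -0.5, 115, -0.3, 0, 0, 0, -2.2, -0.5, 145, -0.3, 0, 0, 0, -2.2, -0.5, 170, -0.3, 0, 0, 0, -2.2, -0.5, 185, -0.3, 0, 0, 0, -2.2, -0.5, 195, -0.3, 0, 0, 0, -2.2, -0.5, 195, -0.3, 0, 0, 0, -2.2, -0.5, 195, 0.2, 0, 0, 0, -2.2, -0.5, 195, 1, 0, 0, 0, -2.2, -0.5, 195, 1, 0, 0, 0, -2.2, -0.5, 195, 1, 0, 0, 0, -2.2, -0.5, 195, 1, 0, 0, 0, -2.2, -0.5, 195, 1, 0, 0, 0, -2.2, -0.5, 195, 1, 0, 0, 0, -2.2, -0.5, 195, 1, 0, 0, 0, -2.2, -0.5, 195, 1, 0, 0, 0, -2.2, -0.5, 195, 1],
)

```text
time: 13.35
tool_pos: [0.4522, -0.3, 0.1177]
ee_rot: [2.613, -0.001, 1.334]
wrist_force: [4.0, -2.0, 2.7]
width: 0.0206
finger_force: 29.4
```

>>> arm_command(
  targets=[0, 0, 0, 0, 0, 0, 1, 0, 0, 0, 0, 0, 0, 1],
)

```text
time: 13.55
tool_pos: [0.4521, -0.3, 0.1176]
ee_rot: [2.613, -0.001, 1.334]
wrist_force: [3.8, -2.2, 4.0]
width: 0.0207
finger_force: 29.4
```

>>> arm_command(
  targets=[0, 0, 0, 0, 0, -12, 1, 0, 0, 0, 0, 0, -25, 1, 0, 0, 0, 0, 0, -40, 1, 0, 0, 0, 0, 0, -55, 1, 0, 0, 0, 0, 0, -70, 1, 0, 0, 0, 0, 15, -95, 1, 0, 0, 0, 0, 30, -120, 1, 0, 0, 0, 0, 30, -120, 1, 0, 0, 0, 0, 30, -120, 1],
)

```text
time: 14.45
tool_pos: [0.4166, -0.2909, 0.2331]
ee_rot: [2.62, -0.003, 1.335]
wrist_force: [-0.5, -0.3, -1.2]
width: 0.0196
finger_force: 30.0
```

Run:
```python
from h import *
from ins import well
o=robot.get_obs(); print(o['tool_pos'],o['width'],o['finger_force'])
x,y=well(1); delta(tcp_for([x,y,.125],-4.1,20,.1059))
```

```text
[ 0.4166243  -0.29093167  0.23310792] 0.01957106479327101 29.951654076576233
delta [ 9.9  3.8 -8.6] [358.4  50.   39.8]
```

>>> arm_command(
  targets=[1, 0.4, -0.8, 30, 4, 2, 1, 2, 0.8, -1.7, 70, 9, 5, 1, 3, 1.2, -2.5, 110, 14, 8, 1, 4, 1.6, -3.4, 150, 19, 11, 1, 5, 2, -4.2, 190, 24, 14, 1, 6, 2.5, -5, 230, 29, 17, 1, 7, 2.9, -5.9, 270, 34, 23, 1, 8, 3.3, -6.7, 310, 42, 30, 1, 9, 3.6, -7.6, 342, 47, 36, 1, 9.9, 3.8, -8.6, 358.4, 50, 39.8, 1, 9.9, 3.8, -8.6, 358.4, 50, 39.8, 1, 9.9, 3.8, -8.6, 358.4, 50, 39.8, 1, 9.9, 3.8, -8.6, 358.4, 50, 39.8, 1],
)

```text
time: 15.75
tool_pos: [0.5622, 0.041, 0.2252]
ee_rot: [2.791, 0.003, 1.497]
wrist_force: [0.7, 0.5, -0.3]
width: 0.0194
finger_force: 30.0
```

```bash
cat > held.py <<'E'
from h import *
import sys
# where the head top of the held probe sits in the tool frame (expect ~0,0 and L-140)
T=tool(); s=robot.snapshot('wrist'); P=cloud(s,s['T_tool_cam']); H=hsv(s)
m=(abs(P[...,0])<.03)&(abs(P[...,1])<.0095)&(P[...,2]>-.06)&(P[...,2]<.0)&(H[...,1]>60)
p=P[m]; z0=np.percentile(p[:,2],5); k=abs(p[:,2]-z0)<.005; q=p[k]
print('held top',(np.median(q,0)*1000).round(1),'ext',(np.ptp(q,axis=0)*1000).round(1),k.sum(), 'L',round(140+np.median(q[:,2])*1000,1), robot.get_obs()['finger_force'])
E
python3 held.py; python3 ins.py 1 105.9|head -3
```

```text
held top [  3.3   0.1 -33.5] ext [19.2 18.7  6.3] 900 L 106.5 29.951569139957428
0.5979082428046949 0.04025410769352617
0.075 20 delta [ 0.1  0.2 -0.1] [  2.  -18.4  47.9]
0.058 20 delta [ 0.1  0.2 -0.1] [  2.1 -24.2  63.9]
```

>>> arm_command(
  targets=[0, 0, 0, -0.7, -9, 24, 1, 0, 0, 0, -0.7, -18.4, 48, 1, 0, 0, 0, -0.7, -18.4, 48, 1, 0, 0, 0, -0.7, -21, 56, 1, 0, 0, 0, -0.7, -25, 66, 1, 0, 0, 0, -0.7, -25, 66, 1, 0, 0, 0, -0.7, -25, 66, 1, 0, 0, 0, -0.7, -25, 66, 1, 0, 0, 0, -0.7, -25, 66, 1, 0, 0, 0, -0.7, -25, 66, 1],
)

```text
time: 16.8
tool_pos: [0.5629, 0.0413, 0.1567]
ee_rot: [2.788, 0.002, 1.499]
wrist_force: [-0.3, 0.6, -1.0]
width: 0.0196
finger_force: 30.0
```

```bash
python3 ins.py 1 106.2|tail -6
```

```text
0.058 20 delta [0.3 0.1 0. ] [ 1.4 -0.8 -1.5]
0.058 15 delta [5.3 0.1 0. ] [ 1.4  8.4 -1.1]
0.058 10 delta [10.3  0.1 -0. ] [ 1.4 17.6  0.2]
0.058 5 delta [15.3  0.1 -0. ] [ 1.4 26.6  2.2]
0.058 0 delta [20.3  0.1 -0. ] [ 1.5 35.5  5. ]
0.011 0 delta [20.3  0.1 -0. ] [ 1.6 19.2 49.1]
```

>>> arm_command(
  targets=[0.3, 0, 0, -1.4, -1.5, 0, 1, 0.3, 0, 0, -1.4, -1.5, 0, 1, 5.3, 0, 0, -1.4, 8.4, -1.1, 1, 10.3, 0, 0, -1.4, 17.6, 0.2, 1, 15.3, 0, 0, -1.4, 26.6, 2.2, 1, 20.3, 0, 0, -1.4, 35.5, 5, 1, 20.3, 0, 0, -1.4, 36, 5, 1, 20.3, 0, 0, -1.4, 36, 5, 1, 20.3, 0, 0, -1.4, 36, 5, 1, 20.3, 0, 0, -1.4, 36, 5, 1],
)

```text
time: 17.8
tool_pos: [0.5971, 0.0375, 0.1649]
ee_rot: [3.141, 0.002, 1.499]
wrist_force: [0.5, 0.3, -1.2]
width: 0.0196
finger_force: 30.0
```

```bash
python3 ins.py 1 106.2|tail -2; python3 held.py
```

```text
0.058 0 delta [ 0.   0.1 -0. ] [2.8 0.6 0.7]
0.011 0 delta [ 0.   0.1 -0. ] [ 2.9  0.6 47.7]
held top [  3.3  -0.1 -32.8] ext [19.2 18.4  5.9] 893 L 107.2 29.99904066324234
```

>>> arm_command(
  targets=[0, 0, 0, 0, 0.6, 6, 1, 0, 0, 0, 0, 0.6, 14, 1, 0, 0, 0, 0, 0.6, 22, 1, 0, 0, 0, 0, 0.6, 30, 1, 0, 0, 0, 0, 0.6, 38, 1, 0, 0, 0, 0, 0.6, 43, 1, 0, 0, 0, 0, 0.6, 46.5, 1, 0, 0, 0, 0, 0.6, 46.5, 1, 0, 0, 0, 0, 0.6, 46.5, 1],
)

```text
time: 18.75
tool_pos: [0.5983, 0.0372, 0.1181]
ee_rot: [-3.14, 0.002, 1.498]
wrist_force: [-1.7, 0.3, 3.2]
width: 0.0197
finger_force: 30.0
```

>>> arm_command(
  targets=[0, 0, 0, 0, -0.7, 0, 0.3, 0, 0, 0, 0, -0.7, 0, 0, 0, 0, 0, 0, -0.7, 0, -0.3, 0, 0, 0, 0, -0.7, 0, -0.5, 0, 0, 0, 0, -0.7, 0, -0.5, 0, 0, 0, 0, -0.7, 0, -0.5, 0, 0, 0, 0, -0.7, -10, -0.5, 0, 0, 0, 0, -0.7, -30, -0.5, 0, 0, 0, 0, -0.7, -60, -0.5, 0, 0, 0, 0, -0.7, -100, -1, 0, 0, 0, 0, -0.7, -120, -1, 0, 0, 0, 0, -0.7, -120, -1, 0, 0, 0, 0, -0.7, -120, -1],
)

```text
time: 20.05
tool_pos: [0.598, 0.0374, 0.2375]
ee_rot: [-3.141, 0.002, 1.498]
wrist_force: [0.4, -0.1, -0.6]
width: 0.0937
finger_force: 0.0
```

```bash
python3 - <<'E'
from h import *
d=-pose([0,0,0],-13.5,30)[:3,2]
delta(pose(np.array([.4227,-.3417,.1459])+d*.16,-13.5,30))
E
python3 look.py .598 .0402 .1505; python3 look.py .603 .0955 .1505
```

```text
delta [-30.   -2.3   9.2] [-377.9 -226.4  -46. ]
px (np.float64(320.0415999987425), np.float64(197.60294490951918))
h 340 tool c [2.2 4. ] med [2.6 4.3] ext [18.6 17.6] z 86.5
   world [0.6025 0.0395 0.151 ]
px (np.float64(322.14749906694504), np.float64(136.14515467772776))
h 403 tool c [58.4  2.4] med [58.6  2.4] ext [19.  19.1] z 84.9
   world [0.6037 0.0956 0.1509]
```

Blue is seated too (head top at 0.151 m, nearly upright). On to yellow.

>>> arm_command(
  targets=[-3, 0, 1, -38, -19, -10, -1, -6, 0, 2, -76, -38, -20, -1, -9, -1, 3, -114, -60, -25, -1, -12, -1, 4, -152, -80, -30, -1, -15, -1, 5, -190, -100, -35, -1, -18, -1.5, 6, -228, -125, -40, -1, -21, -2, 7, -266, -150, -45, -1, -24, -2, 8, -304, -178, -46, -1, -27, -2.2, 8.6, -342, -205, -46, -1, -30, -2.3, 9.2, -378, -226.4, -46, -1, -30, -2.3, 9.2, -378, -226.4, -46, -1, -30, -2.3, 9.2, -378, -226.4, -46, -1, -30, -2.3, 9.2, -378, -226.4, -46, -1, -30, -2.3, 9.2, -378, -226.4, -46, -1],
)

```text
time: 21.55
tool_pos: [0.3463, -0.3215, 0.2843]
ee_rot: [2.619, -0.001, 1.339]
wrist_force: [-1.0, -0.8, -0.1]
width: 0.0936
finger_force: 0.0
```

```bash
python3 look.py .4227 -.3417 .1459
```

```text
px (np.float64(319.290433453057), np.float64(186.44457421633302))
h 224 tool c [-3.6 -0.5] med [-2.7 -1. ] ext [18.9 19.9] z 159.4
   world [ 0.4224 -0.3421  0.1457]
```

>>> arm_command(
  targets=[0, 0, 0, -2.5, 0, 40, -0.3, 0, 0, 0, -2.5, 0, 80, -0.3, 0, 0, 0, -2.5, 0, 115, -0.3, 0, 0, 0, -2.5, 0, 145, -0.3, 0, 0, 0, -2.5, 0, 170, -0.3, 0, 0, 0, -2.5, 0, 185, -0.3, 0, 0, 0, -2.5, 0, 194, -0.3, 0, 0, 0, -2.5, 0, 194, -0.3, 0, 0, 0, -2.5, 0, 194, -0.3],
)

```text
time: 22.5
tool_pos: [0.4394, -0.3477, 0.1173]
ee_rot: [2.617, 0.0, 1.337]
wrist_force: [0.1, -0.1, 0.6]
width: 0.0611
finger_force: 0.0
```

Run:
```python
from h import *
T=tool(); print((np.linalg.inv(T)@np.array([.4224,-.3423,.1457,1])*1000).round(1))
```

```text
[   1.3   -1.2  -33.5 1000. ]
```

>>> arm_command(
  targets=[0, 0, 0, 1.3, -1, 0, -0.3, 0, 0, 0, 1.3, -1, 0, 0.2, 0, 0, 0, 1.3, -1, 0, 1, 0, 0, 0, 1.3, -1, 0, 1, 0, 0, 0, 1.3, -1, 0, 1, 0, 0, 0, 1.3, -1, 0, 1, 0, 0, 0, 1.3, -1, 0, 1, 0, 0, 0, 1.3, -1, 0, 1, 0, 0, 0, 1.3, -1, 0, 1, 0, 0, 0, 1.3, -1, 0, 1, 0, 0, 0, 1.3, -1, 0, 1],
)

```text
time: 23.6
tool_pos: [0.4397, -0.3475, 0.1176]
ee_rot: [2.614, 0.0, 1.334]
wrist_force: [5.2, -0.8, -0.6]
width: 0.0207
finger_force: 29.1
```

>>> arm_command(
  targets=[0, 0, 0, 0, 0, 0, 1, 0, 0, 0, 0, 0, -12, 1, 0, 0, 0, 0, 0, -25, 1, 0, 0, 0, 0, 0, -40, 1, 0, 0, 0, 0, 0, -55, 1, 0, 0, 0, 0, 0, -70, 1, 0, 0, 0, 0, 15, -95, 1, 0, 0, 0, 0, 30, -120, 1, 0, 0, 0, 0, 30, -120, 1, 0, 0, 0, 0, 30, -120, 1],
)

```text
time: 24.6
tool_pos: [0.4045, -0.3387, 0.2346]
ee_rot: [2.619, 0.0, 1.335]
wrist_force: [-0.1, 0.2, -0.2]
width: 0.0195
finger_force: 29.9
```

```bash
python3 held.py
python3 - <<'E'
from h import *
from ins import well
x,y=well(2); delta(tcp_for([x,y,.125],-4.1,20,.107))
E
```

```text
held top [  1.9   0.2 -33. ] ext [19.1 18.8  8.1] 945 L 107.0 29.92121011018753
delta [ 9.8  3.9 -8.6] [352.9  59.   43.3]
```

>>> arm_command(
  targets=[1, 0.4, -0.8, 30, 4, 2, 1, 2, 0.8, -1.7, 70, 10, 5, 1, 3, 1.2, -2.5, 110, 16, 8, 1, 4, 1.6, -3.4, 150, 22, 11, 1, 5, 2, -4.2, 190, 28, 14, 1, 6, 2.5, -5, 230, 35, 17, 1, 7, 2.9, -5.9, 270, 42, 23, 1, 8, 3.3, -6.7, 310, 50, 30, 1, 9, 3.6, -7.6, 340, 56, 38, 1, 9.8, 3.9, -8.6, 351, 59, 43, 1, 9.8, 3.9, -8.6, 351, 59, 43, 1, 9.8, 3.9, -8.6, 351, 59, 43, 1, 9.8, 3.9, -8.6, 351, 59, 43, 1, 9.8, 3.9, -8.6, 351, 59, 43, 1],
)

```text
time: 26.05
tool_pos: [0.5572, -0.0158, 0.2276]
ee_rot: [2.789, 0.002, 1.497]
wrist_force: [-0.3, 0.2, -0.5]
width: 0.0196
finger_force: 29.9
```

```bash
python3 held.py; python3 ins.py 2 107|head -3
```

```text
held top [  1.9   0.1 -32.9] ext [19.3 18.7  8. ] 939 L 107.1 29.921178817749023
0.5939758833663972 -0.014605135367675763
0.075 20 delta [ 0.2  0.1 -0.1] [  3.8 -18.1  48.9]
0.058 20 delta [ 0.2  0.1 -0.1] [  3.8 -24.   64.9]
```

Head offset is about +1.5 mm in tool x, so I shift x by 2.3.

>>> arm_command(
  targets=[0, 0, 0, 2.3, -9, 24, 1, 0, 0, 0, 2.3, -18, 49, 1, 0, 0, 0, 2.3, -18, 49, 1, 0, 0, 0, 2.3, -21, 57, 1, 0, 0, 0, 2.3, -25, 67, 1, 0, 0, 0, 2.3, -25, 67, 1, 0, 0, 0, 2.3, -25, 67, 1, 0, 0, 0, 2.3, -25, 67, 1, 0, 0, 0, 2.3, -25, 67, 1, 0, 0, 0, 2.3, -25, 67, 1],
)

```text
time: 27.1
tool_pos: [0.5577, -0.0122, 0.1564]
ee_rot: [2.789, 0.002, 1.5]
wrist_force: [0.2, -0.6, 0.1]
width: 0.0198
finger_force: 29.9
```

```bash
python3 ins.py 2 107|tail -6
```

```text
0.058 20 delta [0.2 0.1 0. ] [ 0.2  0.5 -2.1]
0.058 15 delta [5.2 0.1 0. ] [ 0.2  9.8 -1.7]
0.058 10 delta [10.2  0.1  0. ] [ 0.2 19.1 -0.4]
0.058 5 delta [15.2  0.1  0. ] [ 0.2 28.2  1.6]
0.058 0 delta [20.2  0.1  0. ] [ 0.2 37.1  4.5]
0.011 0 delta [20.2  0.1  0. ] [ 0.3 20.8 48.6]
```

>>> arm_command(
  targets=[0.2, 0, 0, -1.3, 0, 0, 1, 0.2, 0, 0, -1.3, 0, 0, 1, 5.2, 0, 0, -1.3, 9.8, -1.7, 1, 10.2, 0, 0, -1.3, 19.1, -0.4, 1, 15.2, 0, 0, -1.3, 28.2, 1.6, 1, 20.2, 0, 0, -1.3, 37.1, 4.5, 1, 20.2, 0, 0, -1.3, 37.1, 4.5, 1, 20.2, 0, 0, -1.3, 37.1, 4.5, 1, 20.2, 0, 0, -1.3, 37.1, 4.5, 1, 20.2, 0, 0, -1.3, 37.1, 4.5, 1],
)

```text
time: 28.1
tool_pos: [0.5927, -0.016, 0.1653]
ee_rot: [3.141, 0.002, 1.499]
wrist_force: [-0.5, 0.4, -1.1]
width: 0.019
finger_force: 30.0
```

```bash
python3 ins.py 2 107|tail -2; python3 held.py
```

```text
0.058 0 delta [0.1 0.1 0. ] [1.5 1.1 0.3]
0.011 0 delta [0.1 0.1 0. ] [ 1.5  1.1 47.3]
held top [  2.1  -0.1 -32.5] ext [19.  18.5  6.2] 925 L 107.5 29.995376765727997
```

>>> arm_command(
  targets=[0, 0, 0, 0, 1.1, 6, 1, 0, 0, 0, 0, 1.1, 14, 1, 0, 0, 0, 0, 1.1, 22, 1, 0, 0, 0, 0, 1.1, 30, 1, 0, 0, 0, 0, 1.1, 38, 1, 0, 0, 0, 0, 1.1, 43, 1, 0, 0, 0, 0, 1.1, 46.5, 1, 0, 0, 0, 0, 1.1, 46.5, 1, 0, 0, 0, 0, 1.1, 46.5, 1],
)

```text
time: 29.05
tool_pos: [0.5946, -0.0162, 0.1185]
ee_rot: [-3.141, 0.001, 1.499]
wrist_force: [-2.3, 0.4, 2.3]
width: 0.0192
finger_force: 30.0
```

>>> arm_command(
  targets=[0, 0, 0, 0, -1, 0, 0.3, 0, 0, 0, 0, -1, 0, 0, 0, 0, 0, 0, -1, 0, -0.3, 0, 0, 0, 0, -1, 0, -0.5, 0, 0, 0, 0, -1, 0, -0.5, 0, 0, 0, 0, -1, 0, -0.5, 0, 0, 0, 0, -1, -10, -0.5, 0, 0, 0, 0, -1, -30, -0.5, 0, 0, 0, 0, -1, -60, -0.5, 0, 0, 0, 0, -1, -100, -1, 0, 0, 0, 0, -1, -120, -1, 0, 0, 0, 0, -1, -120, -1, 0, 0, 0, 0, -1, -120, -1],
)

```text
time: 30.35
tool_pos: [0.5938, -0.016, 0.238]
ee_rot: [-3.142, 0.002, 1.499]
wrist_force: [0.8, -0.5, 0.6]
width: 0.0933
finger_force: 0.0
```

```bash
python3 look.py .594 -.0146 .1505; python3 look.py .6025 .0395 .151; python3 look.py .6037 .0956 .151
python3 - <<'E'
from h import *
# button: 90 mm from the row, mid row
A=np.radians(-4.1); M=np.array([[np.cos(A),-np.sin(A)],[np.sin(A),np.cos(A)]])
b=np.array([.5935-.09,.1379-.0825])@M.T; print(b)
s=robot.snapshot('top'); save(s,'top1'); W=cloud(s); v,u=np.mgrid[:400,:640]
m=(u>285)&(u<301)&(v>235)&(v<252); print('btn top z',np.nanpercentile(W[m][:,2],[50,80,95]))
k=m&(W[...,2]>np.nanpercentile(W[m][:,2],60)-.004); print(rect(W,k))
m=(u>130)&(u<260)&(v>215)&(v<275)&(abs(W[...,2]-.075)<.008); print('caddy',rect(W,m))
delta(pose([b[0],b[1],.20],-4.1,0))
E
```

```text
px (np.float64(320.2965395981324), np.float64(198.94510498970817))
h 329 tool c [-0.8  4.4] med [-0.1  4.5] ext [19.4 16.8] z 87.1
   world [ 0.5983 -0.0165  0.1509]
px (np.float64(326.5507126317646), np.float64(138.93917461725022))
h 396 tool c [55.   5.5] med [55.2  5.1] ext [19.  18.5] z 85.4
   world [0.602  0.0387 0.151 ]
px (np.float64(324.019745690827), np.float64(69.67577343075762))
h 472 tool c [111.7   2.7] med [111.6   3.1] ext [19.4 19.1] z 84.4
   world [0.6036 0.0951 0.1512]
[0.50617239 0.01925926]
btn top z [0.06065182 0.06632296 0.37675675]
(array([504.2,  14.3]), array([46. , 34.9]), 64.3, np.float64(64.7), np.int64(140))
caddy (array([526.7, 267.4]), array([ 82. , 292.5]), 7.9, np.float64(74.6), np.int64(385))
delta [-0.3  0.1  0. ] [ 29.  -88.9  36. ]
```

View pics/top1.png

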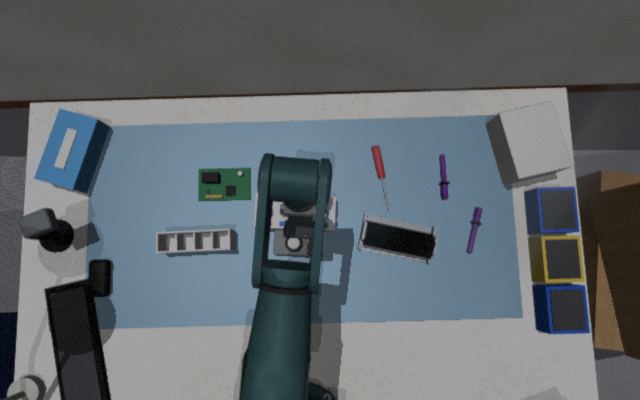

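All three probes are seated (head tops at 0.151 m) and the rack is empty. Next I press the button with closed fingers, turned 90° so the wide gripper body stays clear of the heads.

Run:
```python
from h import *
s=dict(np.load('top0.npz'));W=cloud(s); print(px2w(s,293.2,242.8,.0625).round(4), W[241:245,291:296,2].round(4)); print(robot.get_obs()['joint_positions'].round(2))
T=pose([.506,.0185,.13],-4.1,0); T[:3,:3]=T[:3,:3]@R.from_euler('z',-90,degrees=True).as_matrix(); delta(T)
```

```text
[0.5072 0.0195 0.0625] [[0.0665 0.0623 0.062  0.0664 0.0629]
 [0.0616 0.0617 0.0618 0.0644 0.0625]
 [0.0624 0.0585 0.0609 0.0623 0.0659]
 [0.0637 0.0589 0.0627 0.0681 0.0641]]
[-0.12  0.18  1.2  -0.    1.76 -0.05]
delta [ -0.3  -0.2 -90. ] [ 28.3 -88.7 106. ]
```

>>> arm_command(
  targets=[0, 0, -8, 5, -15, 0, 1, 0, 0, -16, 10, -30, 0, 1, 0, 0, -24, 15, -45, 0, 1, 0, 0, -32, 20, -60, 0, 1, 0, 0, -40, 24, -75, 0, 1, 0, 0, -48, 28, -88.7, 0, 1, 0, 0, -56, 28, -88.7, 10, 1, 0, 0, -64, 28, -88.7, 20, 1, 0, 0, -72, 28, -88.7, 35, 1, 0, 0, -80, 28, -88.7, 50, 1, 0, 0, -88, 28, -88.7, 70, 1, 0, 0, -90, 28, -88.7, 90, 1, 0, 0, -90, 28, -88.7, 106, 1, 0, 0, -90, 28, -88.7, 106, 1, 0, 0, -90, 28, -88.7, 106, 1, 0, 0, -90, 28, -88.7, 106, 1, 0, 0, -90, 28, -88.7, 106, 1],
)

```text
time: 32.25
tool_pos: [0.5079, 0.018, 0.1331]
ee_rot: [-3.14, 0.001, 3.07]
wrist_force: [-0.5, 0.2, -0.4]
width: 0.0001
finger_force: 0.0
```

>>> arm_command(
  targets=[0, 0, 0, 0, 0, 25, 1, 0, 0, 0, 0, 0, 45, 1, 0, 0, 0, 0, 0, 58, 1, 0, 0, 0, 0, 0, 66, 1, 0, 0, 0, 0, 0, 70, 1, 0, 0, 0, 0, 0, 73, 1, 0, 0, 0, 0, 0, 76, 1, 0, 0, 0, 0, 0, 79, 1, 0, 0, 0, 0, 0, 79, 1, 0, 0, 0, 0, 0, 79, 1],
)

```text
time: 33.25
tool_pos: [0.5074, 0.018, 0.0561]
ee_rot: [-3.14, 0.0, 3.07]
wrist_force: [-6.7, -0.1, 13.8]
width: 0.0007
finger_force: 6.8
```

>>> arm_command(
  targets=[0, 0, 0, 0, 0, 1.5, 1, 0, 0, 0, 0, 0, 1.5, 1, 0, 0, 0, 0, 0, 1.5, 1],
)

```text
time: 33.55
tool_pos: [0.5074, 0.018, 0.056]
ee_rot: [-3.14, 0.001, 3.07]
wrist_force: [-10.6, 0.1, 20.6]
width: -0.0001
finger_force: 9.7
```

>>> arm_command(
  targets=[0, 0, 0, 0, 0, -3, 1, 0, 0, 0, 0, 0, -8, 1, 0, 0, 0, 0, 0, -15, 1, 0, 0, 0, 0, 0, -30, 1, 0, 0, 0, 0, 0, -60, 1, 0, 0, 0, 0, 0, -100, 1, 0, 0, 0, 0, 0, -140, 1, 0, 0, 0, 0, 0, -180, 1, 0, 0, 0, 0, 0, -180, 1],
)

```text
time: 34.45
tool_pos: [0.511, 0.018, 0.2388]
ee_rot: [-3.14, 0.014, 3.07]
wrist_force: [1.1, 0.2, 0.5]
width: 0.0002
finger_force: 0.0
```

Run:
```python
from h import *
delta(pose([.598,-.0165,.245],-4.1,0))
s=robot.snapshot('top'); W=cloud(s); v,u=np.mgrid[:400,:640]
m=(u>130)&(u<244)&(v>215)&(v<275)&(abs(W[...,2]-.075)<.008); print('caddy',rect(W,m))
```

```text
delta [ 0.6  0.7 90. ] [-89.3 -28.2  -4.9]
caddy (array([522.3, 306.3]), array([ 60.2, 212.2]), 1.2, np.float64(74.4), np.int64(386))
```

The button bottomed out at z = 0.056 (force rising, no further travel) and has been let up. Now the probes go to the caddy, starting with red into the far compartment.

Run:
```python
from h import *
delta(pose([.603,.0952,.245],-4.1,0))
```

```text
delta [ 0.3  0.4 90. ] [-87.7  83.6  -9. ]
```

>>> arm_command(
  targets=[0, 0, 8, -8, 8, -9, -0.4, 0, 0, 16, -16, 16, -9, -0.4, 0, 0, 24, -24, 24, -9, -0.4, 0, 0, 32, -32, 32, -9, -0.4, 0, 0, 40, -40, 40, -9, -0.4, 0, 0, 48, -48, 48, -9, -0.4, 0, 0, 56, -56, 56, -9, -0.4, 0, 0, 64, -64, 64, -9, -0.4, 0, 0, 72, -72, 72, -9, -0.4, 0, 0, 80, -80, 79, -9, -0.4, 0.3, 0.4, 88, -87.7, 83.6, -9, -0.4, 0.3, 0.4, 90, -87.7, 83.6, -9, -0.4, 0.3, 0.4, 90, -87.7, 83.6, -9, -0.4, 0.3, 0.4, 90, -87.7, 83.6, -9, -0.4],
)

```text
time: 35.9
tool_pos: [0.6005, 0.0953, 0.2386]
ee_rot: [-3.131, 0.001, 1.5]
wrist_force: [0.6, 0.3, -0.4]
width: 0.0657
finger_force: 0.0
```

```bash
python3 look.py .6036 .0951 .1512
python3 - <<'E'
from h import *
delta(pose([.6032,.0951,.116],-4.1,0))
E
```

```text
px (np.float64(324.66049874264843), np.float64(200.55061653272932))
h 343 tool c [1. 4.] med [1.5 4.4] ext [19.1 19.6] z 87.4
   world [0.604  0.0965 0.1511]
delta [-0.6  0.   0. ] [1.00e-01 4.00e+00 1.23e+02]
```

>>> arm_command(
  targets=[-0.6, 0, 0, 0.7, 4, 30, -0.4, -0.6, 0, 0, 0.7, 4, 65, -0.4, -0.6, 0, 0, 0.7, 4, 95, -0.4, -0.6, 0, 0, 0.7, 4, 113, -0.4, -0.6, 0, 0, 0.7, 4, 122, -0.4, -0.6, 0, 0, 0.7, 4, 122, 0.2, -0.6, 0, 0, 0.7, 4, 122, 1, -0.6, 0, 0, 0.7, 4, 122, 1, -0.6, 0, 0, 0.7, 4, 122, 1, -0.6, 0, 0, 0.7, 4, 122, 1, -0.6, 0, 0, 0.7, 4, 122, 1, -0.6, 0, 0, 0.7, 4, 122, 1, -0.6, 0, 0, 0.7, 4, 122, 1, -0.6, 0, 0, 0.7, 4, 122, 1, -0.6, 0, 0, 0.7, 4, 122, 1],
)

```text
time: 37.45
tool_pos: [0.6039, 0.0958, 0.1186]
ee_rot: [3.139, 0.0, 1.499]
wrist_force: [-0.2, -0.1, 3.3]
width: 0.0195
finger_force: 30.0
```

>>> arm_command(
  targets=[0, 0, 0, 0, 0, 0, 1, 0, 0, 0, 0, 0, -15, 1, 0, 0, 0, 0, 0, -30, 1, 0, 0, 0, 0, 0, -45, 1, 0, 0, 0, 0, 0, -65, 1, 0, 0, 0, 0, 0, -90, 1, 0, 0, 0, 0, 0, -110, 1, 0, 0, 0, 0, 0, -110, 1],
)

```text
time: 38.25
tool_pos: [0.6056, 0.0961, 0.2339]
ee_rot: [3.13, -0.001, 1.499]
wrist_force: [1.0, -0.6, 0.1]
width: 0.0197
finger_force: 30.0
```

```bash
cat > cad.py <<'E'
from h import *
import sys
# caddy slot targets: slot offset (mm) along caddy y, tip length L; prints hover and place deltas
cx,cy,ya=.5223,.3063,1.2
off=float(sys.argv[1])/1000; L=float(sys.argv[2])/1000; a=np.radians(ya)
x,y=cx-np.sin(a)*off,cy+np.cos(a)*off; T0=tool(); print(x,y)
delta(tcp_for([x,y,.115],ya,0,L),tcp_for([x,y,.009],ya,0,L),T0=T0)
E
python3 held.py; python3 cad.py 77.6 105
```

```text
held top [  1.3  -0.1 -32.4] ext [19.7 18.5  6. ] 942 L 107.6 29.99093770980835
0.5206748682170514 0.383882981037648
delta [ 0.4 -0.  -5.3] [ 281.2 -104.4   10.6]
delta [ 0.4 -0.  -5.3] [ 281.1 -105.3  116.5]
```

>>> arm_command(
  targets=[0, 0, -0.6, 28, -10, 0, 1, 0, 0, -1.2, 60, -22, 0, 1, 0, 0, -1.8, 95, -35, 0, 1, 0, 0, -2.4, 130, -48, 0, 1, 0, 0, -3, 165, -61, 0, 1, 0.2, 0, -3.6, 200, -74, 0, 1, 0.4, 0, -4.2, 235, -87, 2, 1, 0.4, 0, -5, 265, -98, 4, 1, 0.4, 0, -5.3, 280, -104.4, 6, 1, 0.4, 0, -5.3, 280, -104.4, 8, 1, 0.4, 0, -5.3, 280, -104.4, 8, 1, 0.4, 0, -5.3, 280, -104.4, 8, 1, 0.4, 0, -5.3, 280, -104.4, 8, 1],
)

```text
time: 39.6
tool_pos: [0.5202, 0.3811, 0.2202]
ee_rot: [-3.137, 0.0, 1.59]
wrist_force: [0.8, 0.5, -0.9]
width: 0.0192
finger_force: 30.0
```

```bash
python3 held.py; python3 cad.py 77.6 107.3
python3 - <<'E'
from h import *
T=tool(); s=robot.snapshot('wrist'); save(s,'w4'); W=cloud(s,T@s['T_tool_cam'])
m=(abs(W[...,2]-.075)<.004)&(abs(W[...,0]-.52)<.1)&(W[...,1]>.15)&(W[...,1]<.5); print(rect(W,m))
E
```

```text
held top [  1.2  -0.2 -32.3] ext [19.1 18.6  6. ] 948 L 107.7 29.990994036197662
0.5206748682170514 0.383882981037648
delta [-0.3  0.  -0.1] [ 2.6  0.6 -2. ]
delta [-0.3  0.  -0.1] [  2.6   1.  104. ]
(array([519.8, 305.6]), array([ 60.1, 213.2]), 1.1, np.float64(75.7), np.int64(949))
```

View pics/w4.png

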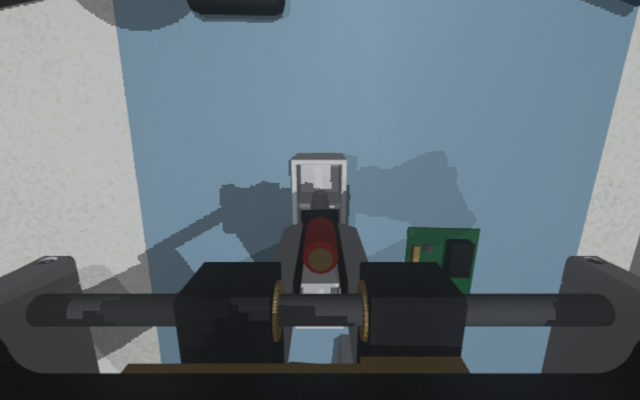

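The probe hangs above the end compartment (320,195), and the caddy is where it was measured. Lowering.

>>> arm_command(
  targets=[0, 0, 0, 1.3, 0, 25, 1, 0, 0, 0, 1.3, 0, 50, 1, 0, 0, 0, 1.3, 0, 75, 1, 0, 0, 0, 1.3, 0, 92, 1, 0, 0, 0, 1.3, 0, 101, 1, 0, 0, 0, 1.3, 0, 105, 1, 0, 0, 0, 1.3, 0, 105, 1, 0, 0, 0, 1.3, 0, 105, 1],
)

```text
time: 40.5
tool_pos: [0.5196, 0.3842, 0.1164]
ee_rot: [-3.139, -0.001, 1.592]
wrist_force: [-0.5, -0.7, -0.3]
width: 0.0193
finger_force: 30.0
```

>>> arm_command(
  targets=[0, 0, 0, 0, 0, 2.5, 1, 0, 0, 0, 0, 0, 2.5, 1, 0, 0, 0, 0, 0, 2.5, 0.3, 0, 0, 0, 0, 0, 2.5, 0, 0, 0, 0, 0, 0, 2.5, -0.3, 0, 0, 0, 0, 0, 2.5, -0.4, 0, 0, 0, 0, 0, 2.5, -0.4, 0, 0, 0, 0, 0, -10, -0.4, 0, 0, 0, 0, 0, -30, -0.4, 0, 0, 0, 0, 0, -60, -0.4, 0, 0, 0, 0, 0, -100, -0.4, 0, 0, 0, 0, 0, -120, -0.4, 0, 0, 0, 0, 0, -120, -0.4, 0, 0, 0, 0, 0, -120, -0.4],
)

```text
time: 41.9
tool_pos: [0.5195, 0.3839, 0.2352]
ee_rot: [-3.137, -0.0, 1.592]
wrist_force: [0.7, -0.2, 0.1]
width: 0.0658
finger_force: 0.0
```

```bash
sed -i 's/^cx,cy,ya=.*/cx,cy,ya=.5212,.306,1.2/' cad.py; python3 look.py .5196 .384 .145
python3 - <<'E'
from h import *
delta(pose([.602,.0387,.245],-4.1,0))
E
```

```text
px (np.float64(320.7321519081612), np.float64(199.80160270011726))
h 112 tool c [-20.3   9.7] med [-20.1  10.8] ext [15.8 11.1] z 136.3
   world [0.5302 0.3641 0.0989]
delta [-0.4  0.1  5.3] [-346.6   75.6  -11.5]
```

Red has leaned inside its compartment; I'll check it from the top camera once the arm is clear.

>>> arm_command(
  targets=[0, 0, 0.5, -30, 6, -11, -0.4, 0, 0, 1, -65, 14, -11, -0.4, 0, 0, 1.5, -100, 22, -11, -0.4, 0, 0, 2, -135, 30, -11, -0.4, 0, 0, 2.5, -170, 37, -11, -0.4, 0, 0, 3, -205, 45, -11, -0.4, 0, 0, 3.5, -240, 53, -11, -0.4, 0, 0, 4, -275, 61, -11, -0.4, 0, 0, 4.5, -310, 68, -11, -0.4, 0, 0, 5, -335, 74, -11, -0.4, -0.4, 0, 5.3, -346.6, 75.6, -11, -0.4, -0.4, 0, 5.3, -346.6, 75.6, -11, -0.4, -0.4, 0, 5.3, -346.6, 75.6, -11, -0.4, -0.4, 0, 5.3, -346.6, 75.6, -11, -0.4],
)

```text
time: 43.35
tool_pos: [0.602, 0.0404, 0.2453]
ee_rot: [3.14, -0.0, 1.501]
wrist_force: [-0.4, 0.4, 0.2]
width: 0.066
finger_force: 0.0
```

```bash
python3 look.py .602 .0387 .151
python3 - <<'E'
from h import *
delta(pose([.6014,.0389,.116],-4.1,0))
s=robot.snapshot('top'); W=cloud(s); H=hsv(s); v,u=np.mgrid[:400,:640]
m=(u>130)&(u<244)&(v>215)&(v<275)&(abs(W[...,2]-.075)<.006); print('caddy',rect(W,m))
m=(u>130)&(u<244)&(v>205)&(v<275)&((H[...,0]<8)|(H[...,0]>172))&(H[...,1]>120); p=W[m]; print(m.sum(),np.nanmedian(p,0),np.nanmax(p,0),np.nanmin(p,0))
c=cv2.resize(s['color'][205:285,130:250],None,fx=5,fy=5,interpolation=cv2.INTER_CUBIC); cv2.imwrite('pics/c5.png',c[:,:,::-1])
E
```

```text
px (np.float64(320.2041080329768), np.float64(200.50098465028947))
h 325 tool c [-1.4  0.7] med [-1.   0.7] ext [18.6 19.1] z 94.2
   world [0.6028 0.0394 0.1511]
delta [ 0.1 -0.   0.1] [ -1.6  -0.8 129.5]
caddy (array([522. , 313.4]), array([ 60. , 199.4]), 1.2, np.float64(74.9), np.int64(275))
53 [0.54156981 0.35327332 0.11680477] [0.55692179 0.36988087 0.13799075] [0.53167233 0.3403636  0.09008839]
```

View pics/c5.png

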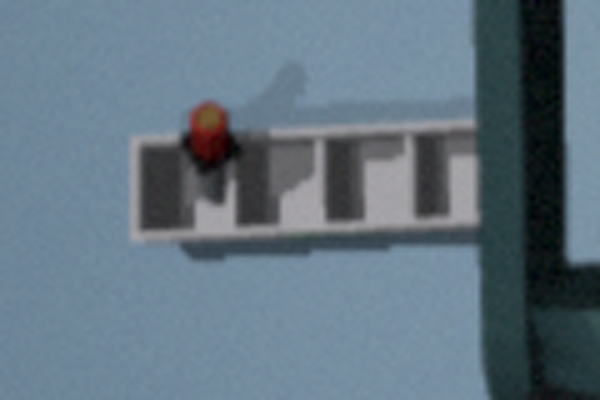

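Red leans about 22° in its compartment, which is well within limits, though its head overhangs the next one. I'll skip that compartment and put blue in the near end (leaned outward), then yellow beside it.

>>> arm_command(
  targets=[0, 0, 0, -1.3, -0.5, 35, -0.4, 0, 0, 0, -1.3, -0.5, 70, -0.4, 0, 0, 0, -1.3, -0.5, 100, -0.4, 0, 0, 0, -1.3, -0.5, 120, -0.4, 0, 0, 0, -1.3, -0.5, 128, -0.4, 0, 0, 0, -1.3, -0.5, 128, 0.2, 0, 0, 0, -1.3, -0.5, 128, 1, 0, 0, 0, -1.3, -0.5, 128, 1, 0, 0, 0, -1.3, -0.5, 128, 1, 0, 0, 0, -1.3, -0.5, 128, 1, 0, 0, 0, -1.3, -0.5, 128, 1, 0, 0, 0, -1.3, -0.5, 128, 1, 0, 0, 0, -1.3, -0.5, 128, 1, 0, 0, 0, -1.3, -0.5, 128, 1, 0, 0, 0, -1.3, -0.5, 128, 1],
)

```text
time: 44.95
tool_pos: [0.6015, 0.0378, 0.1179]
ee_rot: [3.141, 0.0, 1.499]
wrist_force: [-4.3, 0.5, 5.0]
width: 0.0197
finger_force: 29.8
```

>>> arm_command(
  targets=[0, 0, 0, 0, 0, 0, 1, 0, 0, 0, 0, 0, -15, 1, 0, 0, 0, 0, 0, -30, 1, 0, 0, 0, 0, 0, -45, 1, 0, 0, 0, 0, 0, -65, 1, 0, 0, 0, 0, 0, -90, 1, 0, 0, 0, 0, 0, -110, 1, 0, 0, 0, 0, 0, -110, 1],
)

```text
time: 45.75
tool_pos: [0.6049, 0.0374, 0.2337]
ee_rot: [3.127, 0.0, 1.499]
wrist_force: [-0.2, -1.0, 0.3]
width: 0.0196
finger_force: 29.9
```

```bash
cat > cad.py <<'E'
from h import *
import sys
# slot offset (mm) along caddy y, tip length L, lean (deg) of the head towards -y; prints hover and place deltas
cx,cy,ya=.5212,.306,1.2
off=float(sys.argv[1])/1000; L=float(sys.argv[2])/1000; lean=float(sys.argv[3]); a=np.radians(ya)
x,y=cx-np.sin(a)*off,cy+np.cos(a)*off; T0=tool(); print(x,y)
G=pose([0,0,0],ya,0); G[:3,:3]=R.from_rotvec([np.radians(lean),0,0]).as_matrix()@G[:3,:3]
for z in (.115,.0085):
    G[:3,3]=np.array([x,y,z])-G[:3,2]*L; delta(G,T0=T0)
print('d',-G[:3,2])
E
python3 held.py; python3 cad.py -70 107.3 10
```

```text
held top [  2.7  -0.1 -32.8] ext [19.  18.8  5.8] 888 L 107.2 29.878714084625244
0.522665969391835 0.23601535215676078
delta [ 0.8 10.  -5.2] [173.7 -93.9   9.4]
delta [ 0.8 10.  -5.2] [173.7 -95.  115.9]
d [-0.         -0.17364818  0.98480775]
```

>>> arm_command(
  targets=[0, 1, -0.7, 22, -12, 0, 1, 0, 2, -1.4, 50, -27, 0, 1, 0, 3, -2.1, 80, -43, 0, 1, 0, 5, -3, 110, -59, 2, 1, 0.4, 7, -4, 138, -75, 4, 1, 0.8, 9, -5, 160, -87, 7, 1, 0.8, 10, -5.2, 172, -93, 9, 1, 0.8, 10, -5.2, 172, -94, 9, 1, 0.8, 10, -5.2, 172, -94, 9, 1, 0.8, 10, -5.2, 172, -94, 9, 1],
)

```text
time: 46.8
tool_pos: [0.5208, 0.2153, 0.2182]
ee_rot: [-3.138, -0.174, 1.589]
wrist_force: [-0.3, -0.5, -1.4]
width: 0.0192
finger_force: 29.9
```

```bash
python3 held.py; python3 cad.py -70 107.2 10;  python3 - <<'E'
from h import *
T=tool(); s=robot.snapshot('wrist'); W=cloud(s,T@s['T_tool_cam'])
m=(abs(W[...,2]-.075)<.004)&(abs(W[...,0]-.52)<.1)&(W[...,1]>.15)&(W[...,1]<.5); print(rect(W,m))
E
```

```text
held top [  2.6   0.4 -32.7] ext [19.4 18.9  6.4] 917 L 107.3 29.87880438566208
0.522665969391835 0.23601535215676078
delta [-0.4  0.  -0.2] [ 2.4  1.8 -1.8]
delta [-0.4  0.  -0.2] [-16.    2.2 103.1]
d [-0.         -0.17364818  0.98480775]
(array([519.9, 306.2]), array([ 60. , 212.1]), 1.1, np.float64(75.7), np.int64(2125))
```

>>> arm_command(
  targets=[0, 0, 0, -4, 1, 25, 1, 0, 0, 0, -9, 1, 50, 1, 0, 0, 0, -13, 1, 75, 1, 0, 0, 0, -16, 1, 92, 1, 0, 0, 0, -18, 1, 100, 1, 0, 0, 0, -18, 1, 103, 1, 0, 0, 0, -18, 1, 103, 1, 0, 0, 0, -18, 1, 103, 1],
)

```text
time: 47.7
tool_pos: [0.5219, 0.2162, 0.1152]
ee_rot: [-3.14, -0.175, 1.59]
wrist_force: [-0.2, -0.5, 0.1]
width: 0.0194
finger_force: 29.9
```

>>> arm_command(
  targets=[0, 0, 0, -0.5, 0, 3, 1, 0, 0, 0, -0.5, 0, 3, 1, 0, 0, 0, -0.5, 0, 3, 0.3, 0, 0, 0, -0.5, 0, 3, 0, 0, 0, 0, -0.5, 0, 3, -0.3, 0, 0, 0, -0.5, 0, 3, -0.4, 0, 0, 0, -0.5, 0, 3, -0.4, 0, 0, 0, 0, 0, -10, -0.4, 0, 0, 0, 0, 0, -30, -0.4, 0, 0, 0, 0, 0, -60, -0.4, 0, 0, 0, 0, 0, -100, -0.4, 0, 0, 0, 0, 0, -120, -0.4, 0, 0, 0, 0, 0, -120, -0.4],
)

```text
time: 49.0
tool_pos: [0.524, 0.1953, 0.2375]
ee_rot: [3.136, -0.176, 1.591]
wrist_force: [-0.0, -0.9, 0.2]
width: 0.0659
finger_force: 0.0
```

Run:
```python
from h import *
delta(pose([.598,-.0165,.245],-4.1,0))
```

```text
delta [ -0.1 -10.1   5.2] [-208.7   69.9  -44.2]
```

>>> arm_command(
  targets=[0, -1, 0.6, -25, 8, -6, -0.4, 0, -2.5, 1.3, -55, 18, -12, -0.4, 0, -4, 2, -90, 30, -19, -0.4, 0, -6, 3, -125, 42, -27, -0.4, 0, -8, 4, -160, 54, -35, -0.4, 0, -10, 5, -190, 64, -41, -0.4, 0, -10.1, 5.2, -208.7, 69.9, -44.2, -0.4, 0, -10.1, 5.2, -208.7, 69.9, -44.2, -0.4, 0, -10.1, 5.2, -208.7, 69.9, -44.2, -0.4, 0, -10.1, 5.2, -208.7, 69.9, -44.2, -0.4],
)

```text
time: 50.0
tool_pos: [0.5956, -0.0153, 0.2389]
ee_rot: [-3.129, 0.002, 1.502]
wrist_force: [-0.4, 0.1, 0.6]
width: 0.0657
finger_force: 0.0
```

```bash
python3 look.py .5983 -.0165 .151
python3 - <<'E'
from h import *
delta(pose([.5978,-.016,.116],-4.1,0))
s=robot.snapshot('top'); W=cloud(s); H=hsv(s); v,u=np.mgrid[:400,:640]
m=(u>130)&(u<244)&(v>215)&(v<275)&(abs(W[...,2]-.075)<.006); print('caddy',rect(W,m))
c=cv2.resize(s['color'][205:285,130:250],None,fx=5,fy=5,interpolation=cv2.INTER_CUBIC); cv2.imwrite('pics/c6.png',c[:,:,::-1])
E
```

```text
px (np.float64(324.3998107314101), np.float64(201.38939876194226))
h 337 tool c [-1.3  4.4] med [-1.   4.4] ext [18.8 18.7] z 87.8
   world [ 0.5989 -0.0167  0.1511]
delta [-0.7  0.1  0.2] [ -0.4   3.7 123. ]
caddy (array([522.1, 306.5]), array([ 60. , 212.5]), 1.2, np.float64(74.9), np.int64(322))
```

View pics/c6.png

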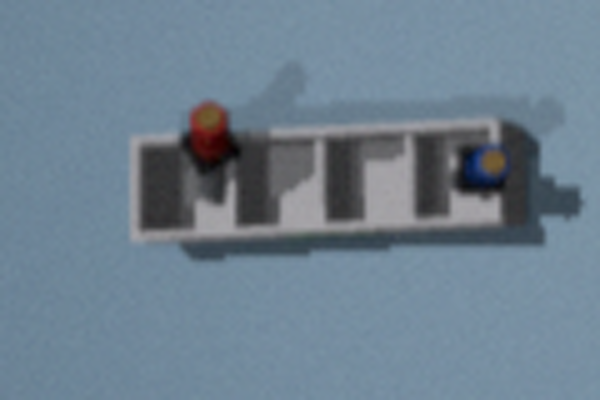

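Blue leans outward in the near-end compartment as planned (crop pixel 485,167), and red is unchanged at (208,130). Now yellow.

>>> arm_command(
  targets=[-0.7, 0, 0, -1.2, 4, 30, -0.4, -0.7, 0, 0, -1.2, 4, 65, -0.4, -0.7, 0, 0, -1.2, 4, 95, -0.4, -0.7, 0, 0, -1.2, 4, 113, -0.4, -0.7, 0, 0, -1.2, 4, 122, -0.4, -0.7, 0, 0, -1.2, 4, 122, 0.2, -0.7, 0, 0, -1.2, 4, 122, 1, -0.7, 0, 0, -1.2, 4, 122, 1, -0.7, 0, 0, -1.2, 4, 122, 1, -0.7, 0, 0, -1.2, 4, 122, 1, -0.7, 0, 0, -1.2, 4, 122, 1, -0.7, 0, 0, -1.2, 4, 122, 1, -0.7, 0, 0, -1.2, 4, 122, 1, -0.7, 0, 0, -1.2, 4, 122, 1, -0.7, 0, 0, -1.2, 4, 122, 1, -0.7, 0, 0, -1.2, 4, 122, 1],
)

```text
time: 51.7
tool_pos: [0.5979, -0.0181, 0.1173]
ee_rot: [-3.141, 0.003, 1.501]
wrist_force: [-5.1, 0.4, 5.8]
width: 0.0198
finger_force: 29.8
```

>>> arm_command(
  targets=[0, 0, 0, 0, 0, 0, 1, 0, 0, 0, 0, 0, -15, 1, 0, 0, 0, 0, 0, -30, 1, 0, 0, 0, 0, 0, -45, 1, 0, 0, 0, 0, 0, -65, 1, 0, 0, 0, 0, 0, -90, 1, 0, 0, 0, 0, 0, -120, 1, 0, 0, 0, 0, 0, -150, 1, 0, 0, 0, 0, 0, -160, 1, 0, 0, 0, 0, 0, -160, 1],
)

```text
time: 52.7
tool_pos: [0.6, -0.0179, 0.2803]
ee_rot: [3.134, 0.003, 1.501]
wrist_force: [-1.2, 0.3, -0.7]
width: 0.0196
finger_force: 29.9
```

```bash
python3 held.py; sed -i 's/(.115,.0085)/(.165,.115,.0085)/' cad.py; python3 cad.py -24 107.3 6
```

```text
held top [  2.3   0.4 -33.4] ext [20.3 18.9  6.2] 944 L 106.6 29.8576158285141
0.5217026180772005 0.2820052635966037
delta [ 0.3  6.2 -5.2] [282.5 -97.5   5. ]
delta [ 0.3  6.2 -5.2] [282.6 -97.7  55. ]
delta [ 0.3  6.2 -5.2] [282.9 -98.1 161.5]
d [-0.         -0.10452846  0.9945219 ]
```

>>> arm_command(
  targets=[0, 0.6, -0.5, 28, -10, 0, 1, 0, 1.2, -1, 60, -21, 0, 1, 0, 1.8, -1.5, 95, -33, 0, 1, 0, 2.4, -2, 130, -45, 0, 1, 0, 3, -2.6, 165, -57, 0, 1, 0, 4, -3.2, 200, -69, 0, 1, 0, 5, -4, 235, -81, 2, 1, 0.3, 6, -5, 265, -92, 4, 1, 0.3, 6.2, -5.2, 280.5, -97.5, 5, 1, 0.3, 6.2, -5.2, 280.5, -97.5, 5, 1, 0.3, 6.2, -5.2, 280.5, -97.5, 15, 1, 0.3, 6.2, -5.2, 280.5, -97.5, 35, 1, 0.3, 6.2, -5.2, 280.5, -97.5, 45, 1, 0.3, 6.2, -5.2, 280.5, -97.5, 45, 1, 0.3, 6.2, -5.2, 280.5, -97.5, 45, 1],
)

```text
time: 54.25
tool_pos: [0.5212, 0.268, 0.231]
ee_rot: [-3.141, -0.105, 1.59]
wrist_force: [-0.2, 0.6, -0.6]
width: 0.0198
finger_force: 29.9
```

```bash
python3 held.py; python3 cad.py -24 107.1 6;  python3 - <<'E'
from h import *
T=tool(); s=robot.snapshot('wrist'); W=cloud(s,T@s['T_tool_cam'])
m=(abs(W[...,2]-.075)<.004)&(abs(W[...,0]-.52)<.1)&(W[...,1]>.15)&(W[...,1]<.5); print(rect(W,m))
E
```

```text
held top [  2.4   0.4 -33.5] ext [19.4 18.8  6. ] 939 L 106.5 29.857853651046753
0.5217026180772005 0.2820052635966037
delta [-0.1 -0.1 -0.1] [  6.7   0.4 -39.2]
delta [-0.1 -0.1 -0.1] [ 1.4  0.3 10.5]
delta [-0.1 -0.1 -0.1] [ -9.8   0.3 116.4]
d [-0.         -0.10452846  0.9945219 ]
(array([519.4, 325.5]), array([ 60.2, 173.3]), 1.3, np.float64(75.6), np.int64(1607))
```

>>> arm_command(
  targets=[0, 0, 0, -2, 0, 25, 1, 0, 0, 0, -5, 0, 50, 1, 0, 0, 0, -8, 0, 75, 1, 0, 0, 0, -10, 0, 95, 1, 0, 0, 0, -11.5, 0, 108, 1, 0, 0, 0, -11.8, 0, 115, 1, 0, 0, 0, -11.8, 0, 117, 1, 0, 0, 0, -11.8, 0, 117, 1, 0, 0, 0, -11.8, 0, 117, 1],
)

```text
time: 55.25
tool_pos: [0.5216, 0.2697, 0.115]
ee_rot: [3.139, -0.106, 1.592]
wrist_force: [-0.0, 0.8, -0.4]
width: 0.0195
finger_force: 29.9
```

>>> arm_command(
  targets=[0, 0, 0, -0.3, 0, 2.5, 1, 0, 0, 0, -0.3, 0, 2.5, 1, 0, 0, 0, -0.3, 0, 2.5, 0.3, 0, 0, 0, -0.3, 0, 2.5, 0, 0, 0, 0, -0.3, 0, 2.5, -0.3, 0, 0, 0, -0.3, 0, 2.5, -0.4, 0, 0, 0, -0.3, 0, 2.5, -0.4, 0, 0, 0, 0, 0, -10, -0.4, 0, 0, 0, 0, 0, -30, -0.4, 0, 0, 0, 0, 0, -60, -0.4, 0, 0, 0, 0, 0, -100, -0.4, 0, 0, 0, 0, 0, -140, -0.4, 0, 0, 0, -40, -20, -150, -0.4, 0, 0, 0, -80, -40, -150, -0.4, 0, 0, 0, -120, -60, -150, -0.4, 0, 0, 0, -160, -80, -150, -0.4, 0, 0, 0, -200, -90, -150, -0.4, 0, 0, 0, -240, -90, -150, -0.4, 0, 0, 0, -280, -90, -150, -0.4, 0, 0, 0, -280, -90, -150, -0.4],
)

```text
time: 57.25
tool_pos: [0.4367, -0.0305, 0.2335]
ee_rot: [-3.141, -0.104, 1.585]
wrist_force: [0.1, 0.5, -0.9]
width: 0.0658
finger_force: 0.0
```

Run:
```python
from h import *
o=robot.get_obs(); print(o['time'],o['tool_pos'],o['wrist_force'])
s=robot.snapshot('top'); save(s,'top2'); W=cloud(s); H=hsv(s); v,u=np.mgrid[:400,:640]
m=(u>130)&(u<244)&(v>215)&(v<275)&(abs(W[...,2]-.075)<.006); print('caddy',rect(W,m))
t=dict(np.load('top0.npz')); d=cv2.absdiff(s['color'],t['color']).max(2)
print('board/driver/jar diff',(d[165:205,195:255]>60).sum(),(d[143:213,368:392]>60).sum(),(d[155:185,288:315]>60).sum())
box=(u>130)&(u<250)&(v>200)&(v<280)
for n,(lo,hi) in dict(r=(0,8),b=(105,120),y=(20,32)).items():
    m=box&(H[...,0]>=lo)&(H[...,0]<=hi)&(H[...,1]>140)&(W[...,2]>.085); p=W[m]; print(n,m.sum(),np.nanmedian(p,0).round(3),np.nanmax(p[:,2]).round(3))
a=cv2.resize(s['color'][195:285,130:350],None,fx=3.5,fy=3.5,interpolation=cv2.INTER_CUBIC); cv2.imwrite('pics/c7.png',a[:,:,::-1])
```

```text
57.25 [ 0.43668345 -0.03053041  0.23347391] [ 0.14023072  0.53666449 -0.91798981]
caddy (array([522.3, 306.6]), array([ 60.2, 212.7]), 1.2, np.float64(74.7), np.int64(311))
board/driver/jar diff 0 0 0
r 40 [0.543 0.352 0.118] 0.141
b 27 [0.519 0.204 0.112] 0.143
y 56 [0.524 0.242 0.131] 0.138
```

View pics/c7.png

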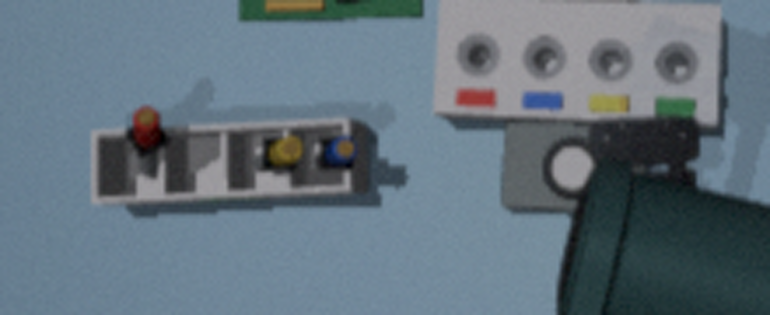

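All three probes stand in the caddy: red (147,127), yellow (285,150) and blue (338,150). The caddy is level, the bystanders haven't moved and the arm is clear. Handing in.

```bash
python3 -c "
from bench import robot
print(robot.close_job())"
```

```text
the job is handed in; nothing more can be done
None
```

I tested the red, blue and yellow probes in their wells (green was absent), pressed the start button once, moved all three probes to the caddy, and handed the job in; no verdict came back.

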